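Clear the oddments tray, fetch the timber strip, put the rest back

TASK

The timber strip at the back of the grey tray is boxed in by the screw jar, the hole saw and the tape measure. First stand all three clear on the green mat, then lay the strip flat on the dark marking-out board, centred between its two end stops and along it, and only then put the jar, the hole saw and the tape measure back upright in the tray, each on the spot where it stood and the tape measure turned as it was. Leave the battery pack and the try square where they are.

Things in the scene. Friction and masses are not known exactly. Their poses are not given: they have to be found in the camera images.
- strip: pale timber strip, 45 x 160 x 22 mm thick, lying flat; origin at the centre of its underside, y along its 160 mm length, z up. At the start it lies along the back (+x side) of the tray, on the tray's floor. Grip it across its 45 mm width at mid length; while the three things stand in front of it there is no room for a finger there
- screw_jar: clear jar of screws with a red lid, about 60 mm in diameter, 79 mm high, standing upright; origin at the centre of its underside (within 1 mm), z up
- hole_saw: dark red round hole saw, 44 mm in diameter, 55 mm high with the steel shank that stands on top, standing upright; origin at the centre of its underside, z up
- tape_measure: dark grey tape measure standing upright, 36 mm thick along its x (grip across this thickness, flat sides 34 mm apart), body from -31 to +44 mm along its y, 68 mm high; origin on its underside, z up. At the start its y lies within 0.12 rad of the tray's y
- tray: grey tray, fixed, 172 (its x) x 290 (its y) mm; floor 4 mm thick, walls 6 mm thick, 18 mm high over the bench; origin at the centre of its underside, x towards its back, y along its length. At the start the three things stand in a row, in any order, 38 mm before its centre line, 90 mm apart; the strip lies behind them along y, 18 mm behind that line (gap to the jar about 4 mm)
- side_mat: green flat mat with a thin white border line, fixed for the episode, 290 (its x) x 130 (its y) x 4 mm thick; origin at the centre of its underside; empty at the start. It and the marking board lie to the left and right of the tray, either way round
- marking_board: dark wooden marking-out board, fixed for the episode, 240 (its x) x 120 (its y) x 12 mm thick, with an end stop (22 mm long, 80 mm wide, 12 mm higher than the board) at each end of its x axis; the stops' inner faces are 192 mm apart. Two thin white lines along x, 49 mm apart, show where the strip lies. Origin at the centre of its underside
- battery_pack: black cordless-tool battery pack with red buttons, 111 x 80 x 58 mm, standing beyond the tray; leave it alone. Origin at the centre of its underside
- try_square: try square with wooden stock and steel blade, 100 x 181 x 19 mm, lying beyond the tray; leave it alone. Origin at the centre of its underside
Mind the look-alikes: they are no part of the job. Several things look just like the tape_measure: the one meant starts farthest to the robot's left. Leave any orange look-alike of the hole_saw alone.

How it is judged:
By the outcome, as a careful person would: the job done as asked, in the order asked, and still so for the second after the job is handed in, with the robot touching nothing.
It also fails if it takes over 147 s, if anything falls off the work surface, if the arm or the gripper's body presses on something with over 40 N, if the wrist force passes 120 N, or if a joint passes its speed limit or range.

ROBOT

A 7-joint arm with a two-finger parallel gripper is mounted at the origin on a cart in front of the work surface, level with it; the furniture and walls round the work are solid. World frame = base frame: x ahead of the robot, y to its left, z up, the work surface at z = 0. Lengths are in mm, angles in rad, forces in N, time in s.
With the tool pointing down it reaches from about 350 to 775 mm from the base axis. Payload 3.1 kg.
Tool frame: the origin (TCP) lies on the centre line of the jaws, within the pads' length; the fingertips stand bot.tip_reach ahead of it and the grasp point (between the pads) lies 6 mm ahead of it (bot.tip_reach is the distance from the TCP to the fingertips, in mm); z points along the fingers, y is the line along which they close (so a half turn about z gives the same grasp; the last joint's range is limited). The gripper opens to 85 mm and grips with 20 to 120 N. Pads are 22 mm wide; open, the fingers measure 114 mm over their backs; the gripper's body (76 mm by 85 mm) begins 54 mm behind the grasp point. The pads swing forward as they close: fully open they stand 13 mm farther back than shut.
Start: joints at [-1.25, 0.311, 0.014, 1.512, -0.004, 1.319, -0.027], TCP at [195.165, 514.225, 256.304] pointing down, gripper open.
Joint ranges: [-2.7, 2.7], [-0.3, 1.91], [-1.27, 1.3], [0.12, 2.57], [-1.44, 4.58], [0.2, 2.03], [-3.05, 3.05]. Speed limits (rad/s): [2.79, 2.79, 3.14, 3.14, 3.14, 3.14, 3.14].

INTERFACE

Orientations are given as a 3x3 rotation matrix whose columns are the frame's x, y, z axes.
In Python, from cell import bot gives the robot as it stands.
- The arm moves only by the tool move_arm, never from a script. Its argument "targets" is a list of rows, each a list of 3 entries, a list of its own where there are three numbers: the shift along the tool's x, y, z in units of 50 mm (1.0 is 50 mm), then the turn, a rotation vector about the tool's x, y, z in units of 8 degrees (1.0 is 8 degrees), then the closure, from -1 (fully open) to 1 (shut). A call has 1 to 10 rows; each row is the pose to reach, as a shift and turn from the pose commanded when the call began, along the tool's axes at that moment; what a row does not reach only later rows make up. A row lasts 1/10 s, in which the tool goes at most 50 mm and 8.59 degrees, less where a joint would pass 70% of its speed; a pose out of reach is approached as far as the arm can. A call with a gripper value outside its range is refused whole. The fingers move at their own pace and stop on an object; "newtons" is the grip in N (left out, the last holds). Time passes only in rows, so rows that repeat a pose let the fingers close. It gives the time, the measured TCP pose, the force, the opening and the grip force at its end, in the units of the state.
- bot.read_state(): the state, without advancing time (a new reading comes with each control period).
- bot.grab_frame(name): name is "scene" or "top"; returns a dict with "frame" (480x640x3 uint8, blue, green, red), "fx", "fy", "cx", "cy" (pixels), "D" ([k1, k2, p1, p2, k3] as OpenCV has them; the pictures are not rectified), "T" (4x4, takes a point from camera to world coordinates). Camera axes: x right, y up, looking along -z (the intrinsics and any distortion apply to the point x, -y, -z); pixel columns grow to the right and rows downward; lengths in mm; the calibration is good to about 2 mm. A picture is of the moment at which its call begins. There is no depth.
- bot.finish_job(): hands the job in; it is judged then, once.
The state is a dict: "clock": time; "joint_positions": joint angles; "qd": joint speeds; "tau": joint torques, N m; "position": TCP position; "eef_rot": TCP orientation; "contact_force": force on the tool from outside, world axes, zero at the start; "wrist_torque": the same for the moment, N m; "grip_width": opening from 0.0 (shut) to 1.0 (fully open); "gripper_force": force on a finger pad.
Only numpy, scipy, OpenCV 4.12 (cv2) and the standard library are available. Lean on these libraries where they do the work, as an engineer would, in place of code of your own. Each camera call takes 0.05 s, during which the arm holds its last target. There are 200 camera calls.

## Working session

There is one attempt and no reset: what is moved stays moved. The work goes in short steps, Python scripts to look and compute and a tool call to move; the robot and the scene stay as the last step left them, time stands still between calls to the robot, and variables do not carry over. Pictures are saved under pics/ and viewed, at most 14 in all, crops included, and the job is handed in when it is done.

Besides the shell and the picture viewer there is one more tool, called after "Request:" as name(argument=value, ...) on one line, values as JSON. move_arm: Moves the arm, as the interface text tells. Its arguments: {"type":"object","properties":{"targets":{"type":"array"},"newtons":{"type":"number"}},"required":["targets"]}

```bash
mkdir -p pics; ls; python3 - <<'E'
from cell import bot
import cv2,numpy as np
s=bot.read_state();print(s, bot.tip_reach)
for n in("scene","top"):
    f=bot.grab_frame(n);cv2.imwrite(f"pics/{n}0.png",f["frame"]);print(n,f["fx"],f["fy"],f["cx"],f["cy"],f["D"],np.round(f["T"],3).tolist())
E
```

```text
pics
{'clock': 0.0, 'joint_positions': array([-1.24971003,  0.31172827,  0.013983  ,  1.51305933, -0.00439316,
        1.31921023, -0.02718756]), 'qd': array([-4.79557310e-04, -6.95740345e-05, -4.46519244e-04, -7.07536760e-04,
       -2.43388336e-03, -1.02860819e-03, -1.11376837e-03]), 'tau': array([-1.69751834e-04, -3.79918742e+01,  1.45782251e-01, -2.30583715e+01,
        1.21595807e-02,  1.35760655e-02,  5.76058710e-06]), 'position': array([194.92909669, 513.57551826, 255.21865424]), 'eef_rot': array([[-9.34946993e-01,  3.54786641e-01, -7.47455067e-04],
       [ 3.54787414e-01,  9.34944282e-01, -2.25380993e-03],
       [-1.00792813e-04, -2.37238047e-03, -9.99997181e-01]]), 'contact_force': array([-0.23461539, -0.06964894, -0.17604465]), 'wrist_torque': array([-0.0435826 ,  0.03375486, -0.01493656]), 'gripper_force': 0.0, 'grip_width': 1.00039957369197} 25.0
scene 596.3986576153002 596.3986576153002 310.85285456689377 239.98840433318856 [-0.02162972  0.          0.          0.          0.        ] [[0.839, 0.219, -0.498, -335.429], [-0.543, 0.36, -0.758, -1409.123], [0.013, 0.907, 0.421, 786.579], [0.0, 0.0, 0.0, 1.0]]
top 514.1310564915256 514.1310564915256 317.1127023465313 238.86084277486765 [-0.06880367  0.          0.          0.          0.        ] [[0.007, 0.983, -0.182, 331.649], [-1.0, 0.008, 0.005, -69.523], [0.007, 0.182, 0.983, 1245.644], [0.0, 0.0, 0.0, 1.0]]
```

View pics/top0.png

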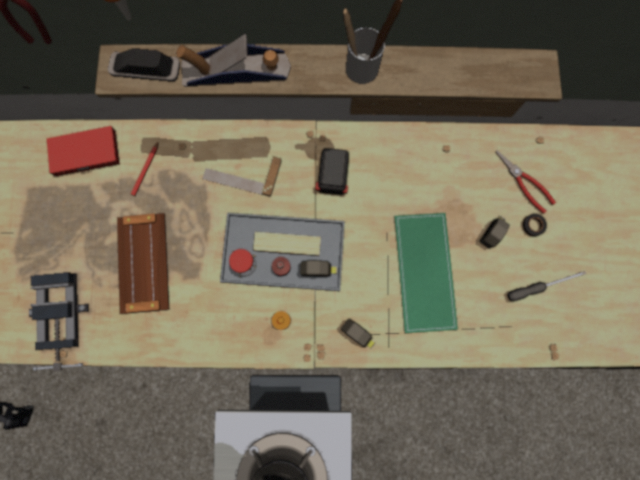

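View pics/scene0.png

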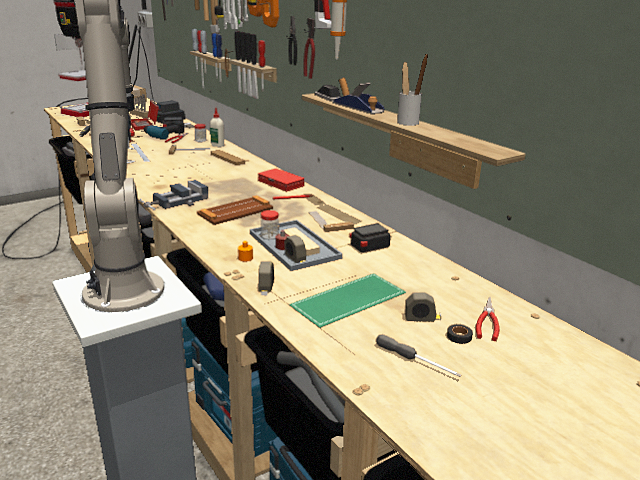

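The top view shows the tray at about (283,252), with the jar at (241,262), the saw at (281,267) and the tape at (317,268). The board is at (143,263) and the mat at (426,272). The scene view agrees. The tape in the tray is the leftmost one, so it's the one meant.

```bash
cat > h.py <<'E'
from cell import bot
import cv2,numpy as np
def und(f,uv):
    K=np.array([[f["fx"],0,f["cx"]],[0,f["fy"],f["cy"]],[0,0,1.]])
    return cv2.undistortPoints(np.array(uv,float).reshape(-1,1,2),K,np.array(f["D"],float))[:,0]
def ray(f,uv):
    p=und(f,uv);T=np.array(f["T"]);d=np.c_[p[:,0],-p[:,1],-np.ones(len(p))]@T[:3,:3].T
    return T[:3,3],d
def cast(f,uv,z):
    o,d=ray(f,uv);return (o+d*((z-o[2])/d[:,2])[:,None])[:,:2]
def proj(f,P):
    T=np.array(f["T"]);q=(np.array(P,float).reshape(-1,3)-T[:3,3])@T[:3,:3]*[1,-1,-1]
    K=np.array([[f["fx"],0,f["cx"]],[0,f["fy"],f["cy"]],[0,0,1.]])
    return cv2.projectPoints(q,np.zeros(3),np.zeros(3),K,np.array(f["D"],float))[0][:,0]
def blob(m,box):
    """largest contour of mask m within box x0,y0,x1,y1"""
    k=np.zeros_like(m);x0,y0,x1,y1=box;k[y0:y1,x0:x1]=m[y0:y1,x0:x1]
    c=cv2.findContours(k,cv2.RETR_EXTERNAL,cv2.CHAIN_APPROX_NONE)[0]
    return max(c,key=cv2.contourArea)[:,0].astype(float)
def rect(P):
    (c,s,a)=cv2.minAreaRect(P.astype(np.float32));
    if s[0]<s[1]: s=s[::-1];a+=90
    return np.round(c,1),np.round(s,1),round((a+90)%180-90,2)   # angle of long side, deg
E
python3 - <<'E'
from h import *
f=bot.grab_frame("top");im=f["frame"];hsv=cv2.cvtColor(im,cv2.COLOR_BGR2HSV);H,S,V=cv2.split(hsv)
for n,p in dict(tray=(228,230),tray2=(262,280),strip=(285,244),lid=(241,260),saw=(281,266),tape=(315,268),mat=(425,272),board=(130,260),bench=(370,250),wall=(284,216)).items(): print(n,hsv[p[1],p[0]])
R=lambda lo,hi:cv2.inRange(hsv,np.array(lo),np.array(hi))
print("mat",rect(cast(f,blob(R((65,80,30),(95,255,255)),(385,200,470,345)),4)))
print("strip",rect(cast(f,blob(cv2.inRange(V,130,255)&cv2.inRange(H,15,40),(235,225,335,262)),26)))
print("board",rect(cast(f,blob(R((0,80,0),(14,255,255)),(105,200,180,325)),16)))
red=R((0,140,100),(8,255,255))|R((172,140,100),(180,255,255))
print("lid",rect(cast(f,blob(red,(225,240,258,285)),83)))
print("tray",rect(cast(f,blob(R((90,20,40),(125,160,200)),(205,200,360,310)),18)))
cv2.imwrite("pics/c1.png",cv2.resize(im[205:300,215:350],None,fx=5.9,fy=5.9,interpolation=cv2.INTER_CUBIC))
g=bot.grab_frame("scene");cv2.imwrite("pics/c2.png",cv2.resize(g["frame"][200:280,240:350],None,fx=7,fy=7,interpolation=cv2.INTER_CUBIC))
E
```

```text
tray [105  11  91]
tray2 [113   8 121]
strip [ 31  51 169]
lid [  2 163 161]
saw [  5  79 106]
tape [ 20  45 102]
mat [ 73 104 113]
board [  8 105  97]
bench [ 23  70 168]
wall [ 29  36 142]
mat (array([ 483.3, -341.1]), array([272. , 109.4]), 3.73)
strip (array([549.3,  -3.3]), array([163.3,  46.7]), 86.0)
board (array([499.9, 348.5]), array([240.5, 123.5]), 5.29)
lid (array([494.7,  98.8]), array([51. , 49.8]), 46.14)Traceback (most recent call last):
  File "<stdin>", line 10, in <module>
  File "h.py", line 19, in blob
    return max(c,key=cv2.contourArea)[:,0].astype(float)
           ~~~^^^^^^^^^^^^^^^^^^^^^^^
ValueError: max() iterable argument is empty
```

```bash
python3 - <<'E'
from h import *
f=bot.grab_frame("top");im=f["frame"];hsv=cv2.cvtColor(im,cv2.COLOR_BGR2HSV);H,S,V=cv2.split(hsv)
m=cv2.morphologyEx(cv2.inRange(S,0,30),cv2.MORPH_CLOSE,np.ones((5,5)))
t=rect(cast(f,blob(m,(205,205,360,300)),18));print("tray",t)
b=blob(cv2.inRange(hsv,(0,80,0),(14,255,255)),(105,200,180,325))
P=cast(f,b,12)
print(np.round(cv2.boxPoints(cv2.minAreaRect(b.astype(np.float32)))))
w=cv2.inRange(hsv,(5,140,120),(25,255,255))
for box in((110,205,175,232),(110,295,175,322)):
    try:print("stop",rect(cast(f,blob(w,box),24)))
    except Exception as e:print(e)
cv2.imwrite("pics/c1.png",cv2.resize(im[205:300,215:350],None,fx=5.9,fy=5.9,interpolation=cv2.INTER_CUBIC))
g=bot.grab_frame("scene");cv2.imwrite("pics/c2.png",cv2.resize(g["frame"][200:280,240:350],None,fx=7,fy=7,interpolation=cv2.INTER_CUBIC))
cv2.imwrite("pics/c3.png",cv2.resize(im[200:325,105:180],None,fx=4.7,fy=4.7,interpolation=cv2.INTER_CUBIC))
E
```

```text
tray (array([529. ,   7.3]), array([288. , 171.2]), 86.25)
[[115. 214.]
 [165. 212.]
 [169. 311.]
 [119. 313.]]
stop (array([604.8, 361.7]), array([77.4, 17.7]), -83.55)
stop (array([392.6, 339. ]), array([77.5, 20.3]), -83.62)
```

View pics/c1.png

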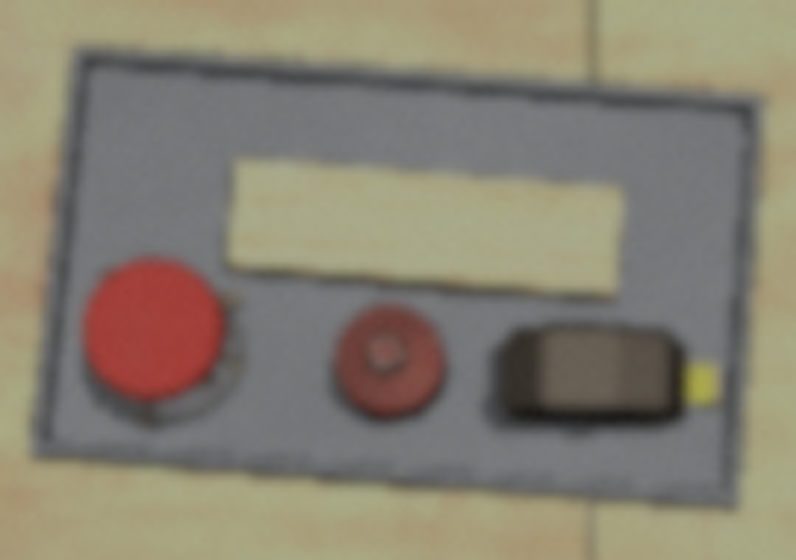

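View pics/c2.png

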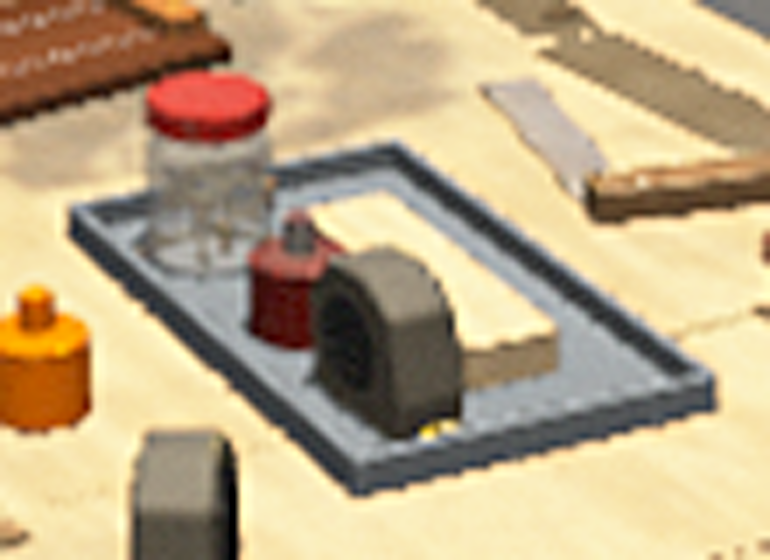

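View pics/c3.png

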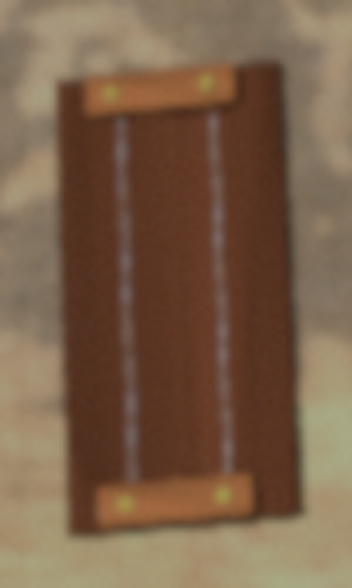

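The crops show the lid at c1 (155,327), the saw at (388,360), the tape body from 500 to 685 with its yellow hook on the right, and the strip from 228 to 625. In c3 the line midpoints are (166,115) and (181,475). Next I'll measure the saw, the tape and the board lines.

```bash
python3 - <<'E'
from h import *
f=bot.grab_frame("top");im=f["frame"];hsv=cv2.cvtColor(im,cv2.COLOR_BGR2HSV);H,S,V=cv2.split(hsv)
l=cast(f,[(105+166.5/4.7,200+115/4.7),(105+181.5/4.7,200+475/4.7)],12);print("lines",l.round(1),np.degrees(np.arctan2(*(l[0]-l[1])[::-1])))
print("line gap",cast(f,[(105+121/4.7,200+115/4.7),(105+212/4.7,200+115/4.7)],12))
c=blob(cv2.inRange(hsv,(0,60,0),(12,255,255))|cv2.inRange(hsv,(165,60,0),(180,255,255)),(266,250,297,285))
print("saw px",rect(c),"z42",rect(cast(f,c,42)),cast(f,[(215+385/5.9,205+350/5.9)],59))
m=cv2.inRange(hsv,(5,20,0),(30,255,255))|cv2.inRange(V,0,70)
c=blob(m,(295,255,331,280));print("tape px",rect(c),rect(cast(f,c,72)))
top=blob(cv2.inRange(V,85,255)&cv2.inRange(hsv,(5,25,0),(30,70,255)),(295,255,331,280));print("tape top",rect(top),rect(cast(f,top,72)))
h=blob(cv2.inRange(hsv,(22,90,100),(35,255,255)),(326,262,342,280));print("hook",rect(h),rect(cast(f,h,6)))
g=bot.grab_frame("scene");hs=cv2.cvtColor(g["frame"],cv2.COLOR_BGR2HSV)
L=blob(cv2.inRange(hs,(0,150,80),(6,255,255))|cv2.inRange(hs,(174,150,80),(180,255,255)),(255,205,285,225));print("lid scene",rect(L))
def tri(a,b):
    o1,d1=ray(f,[a]);o2,d2=ray(g,[b]);d1,d2=d1[0],d2[0]
    A=np.c_[d1,-d2];t=np.linalg.lstsq(A,o2-o1,rcond=None)[0];p,q=o1+d1*t[0],o2+d2*t[1];print("tri",((p+q)/2).round(1),np.linalg.norm(p-q).round(1))
tri((215+385/5.9,205+350/5.9),(240+299/7,200+215/7))
# tray corners top outer
for a,b in [((82,50),(397,145)),((760,95),(712,378)),((735,505),(357,482)),((35,458),(75,212))]: tri((215+a[0]/5.9,205+a[1]/5.9),(240+b[0]/7,200+b[1]/7))
for a,b in [((625,187),(555,325)),((612,296),(467,348))]: tri((215+a[0]/5.9,205+a[1]/5.9),(240+b[0]/7,200+b[1]/7))
E
```

```text
lines [[593.3 360.1]
 [405.3 339.7]] 6.207733562016181
line gap [[593.1226084  384.37537935]
 [593.44041513 335.8873678 ]]
saw px (array([280.5, 266. ]), array([18., 17.]), -90.0) z42 (array([489.3,   9.9]), array([42.8, 40.1]), 0.92) [[490.91149532   9.3908058 ]]
tape px (array([314.5, 268.5]), array([31., 17.]), 0.0) (array([480.1, -70.3]), array([71.3, 39.3]), -89.57)
tape top (array([316.5, 266. ]), array([19., 12.]), 0.0) (array([485.9, -74.9]), array([43.7, 27.8]), -89.58)
hook (array([333. , 269.5]), array([5., 4.]), -90.0) (array([ 486.3, -115.3]), array([12.3,  9.7]), 0.1)
lid scene (array([269. , 214.5]), array([16.,  9.]), 0.0)
tri [492.3   9.2  55. ] 1.9
tri [623.7 141.5  10.5] 1.9
tri [ 605.6 -141.6   11.3] 0.1
tri [ 436.2 -131.7    3.8] 1.7
tri [455.  153.2  10.2] 7.3
tri [563.7 -85.3  23.5] 0.3
tri [520.2 -81.   21.6] 3.0
```

```bash
cat >> h.py <<'E'
from scipy.spatial.transform import Rotation as Ro
def go(p,yaw,s=None,rp=None):
    """shift and turn (units of the moves) from the present pose to TCP p, tool y at yaw deg, tool down"""
    s=s or bot.read_state();R=s["eef_rot"];c,n=np.cos(np.radians(yaw)),np.sin(np.radians(yaw))
    if abs(c*R[0,1]+n*R[1,1])<0: pass
    G=np.array([[-n,c,0],[c,n,0],[0,0,-1.]])
    t=Ro.from_matrix(R.T@G).as_rotvec(degrees=True)/8
    return (R.T@(np.array(p)-s["position"])/50).round(2).tolist(),t.round(2).tolist()
def st():
    s=bot.read_state();R=s["eef_rot"];print("t",round(s["clock"],1),"p",s["position"].round(1),"yaw",np.degrees(np.arctan2(R[1,1],R[0,1])).round(1),"tilt",R[:2,2].round(3),"F",s["contact_force"].round(1),"w",round(s["grip_width"],3),"gf",round(s["gripper_force"],1));return s
E
python3 - <<'E'
from h import *
f=bot.grab_frame("top");im=f["frame"];cv2.imwrite("ref_top.png",im);cv2.imwrite("ref_scene.png",bot.grab_frame("scene")["frame"])
# tape side edges: sub-pixel by saturation/value half level along columns
big=cv2.resize(im[250:290,295:340],None,fx=8,fy=8,interpolation=cv2.INTER_CUBIC).astype(int)
d=(big[:,:,0]-big[:,:,2])   # blue-red: tray >0, tape <0
up=[];lo=[]
for u in range(10,28):
    col=d[:,u*8+4];V=np.where(col<-3)[0]
    if len(V): up.append((295+u+.5,250+V[0]/8));lo.append((295+u+.5,250+V[-1]/8))
up,lo=np.array(up),np.array(lo)
for n,e in(("up",up),("lo",lo)):
    print(n,np.polyfit(e[:,0],e[:,1],1).round(3));
    P=cast(f,e,72 if n=="up" else 40);a=np.polyfit(P[:,1],P[:,0],1);print(" yaw of y axis",90-np.degrees(np.arctan(a[0])),"x at y=-75",np.polyval(a,-75), e[:,1].round(1))
s=st()
print(go((485.5,-74,160),0))
E
```

```text
up [  0.351 141.005]
 yaw of y axis 70.8413672859562 x at y=-75 518.2628420529963 [250.  250.  250.  250.  250.  250.  250.  250.  250.  250.  250.  250.
 250.  250.  250.  250.  260.6 260.6]
lo [ -0.    289.875]
 yaw of y axis 90.41052667815316 x at y=-75 433.7347410700928 [289.9 289.9 289.9 289.9 289.9 289.9 289.9 289.9 289.9 289.9 289.9 289.9
 289.9 289.9 289.9 289.9 289.9 289.9]
t 0.5 p [195.2 514.2 256.2] yaw 69.2 tilt [-0. -0.] F [-0.1 -0.1  0.7] w 1.001 gf 0.0
([-9.6, -8.94, 1.93], [-0.0, 0.0, 8.65])
```

Request:
move_arm(targets=[[[-0.5,-0.45,0],[0,0,0.45],-1],[[-1.1,-1.0,0],[0,0,1.0],-1],[[-1.7,-1.6,0.1],[0,0,1.6],-1],[[-2.4,-2.2,0.2],[0,0,2.2],-1],[[-3.1,-2.8,0.3],[0,0,2.8],-1],[[-3.7,-3.4,0.4],[0,0,3.4],-1],[[-4.3,-4.0,0.5],[0,0,4.0],-1],[[-4.9,-4.6,0.6],[0,0,4.6],-1],[[-5.5,-5.2,0.7],[0,0,5.2],-1],[[-6.1,-5.7,0.8],[0,0,5.8],-1]])

```text
clock: 1.45
position: [379.5, 137.5, 216.4]
eef_rot: [[-0.384, 0.923, 0.001], [0.923, 0.384, 0.001], [0.0, 0.001, -1.0]]
contact_force: [0.8, 0.7, -0.7]
grip_width: 0.996
gripper_force: 0.0
```

```bash
python3 - <<'E'
from h import *
s=st();print(go((485.5,-74,160),0))
f=bot.grab_frame("top");im=cv2.imread("ref_top.png").astype(float)
sub=im[254:281,295:340]
V=sub.sum(2)
d=sub[:,:,0]-sub[:,:,2]
print(d[:, 12::5].astype(int).T.tolist())
E
```

```text
t 1.4 p [379.5 137.5 216.4] yaw 22.6 tilt [0.001 0.001] F [ 0.8  0.7 -0.7] w 0.996 gf 0.0
([-4.72, 0.33, 1.13], [0.01, -0.0, 2.82])
[[-22, -7, 2, 4, 3, 1, -5, -12, -17, -16, -17, -17, -16, -17, -16, -16, -17, -17, -15, -13, -9, -5, -1, 1, 2, 4, 4], [-21, -9, 0, 3, 4, 1, -7, -16, -18, -19, -18, -18, -18, -19, -18, -18, -19, -18, -16, -16, -11, -5, -1, 2, 3, 2, 3], [-30, -20, -3, 3, 4, 0, -8, -15, -18, -19, -19, -19, -19, -19, -19, -19, -19, -19, -17, -15, -11, -6, 0, 3, 2, 2, 4], [4, 4, 3, 4, 4, 3, -2, -10, -15, -16, -17, -17, -16, -17, -17, -18, -16, -16, -16, -14, -10, -3, 0, 1, 3, 4, 4], [3, 4, 4, 4, 3, 3, 1, -4, -11, -15, -14, -16, -15, -15, -15, -15, -14, -15, -15, -14, -10, -6, -2, 1, 3, 5, 4], [3, 5, 4, 4, 4, 4, 4, 3, 3, 3, 1, -8, -31, -59, -78, -83, -83, -81, -67, -36, -8, 2, 3, 3, 3, 4, 4], [4, 3, 3, 3, 3, 3, 3, 4, 3, 4, 3, 3, -3, -10, -15, -17, -17, -16, -12, -5, 0, 3, 2, 3, 2, 4, 3]]
```

```bash
python3 - <<'E'
from h import *
f=bot.grab_frame("top");im=cv2.imread("ref_top.png").astype(float)
d=cv2.GaussianBlur(im[:,:,0]-im[:,:,2],(3,3),0)
for lev in(-6,-9):
  U=[];L=[]
  for u in range(304,328):
    c=d[:,u]
    for r in range(266,255,-1):
        if c[r]>lev: U.append((u,r+(c[r]-lev)/(c[r]-c[r+1])));break
    for r in range(268,280):
        if c[r]>lev: L.append((u,r-(c[r]-lev)/(c[r]-c[r-1])));break
  for n,e,z in(("up",U,72),("lo",L,40)):
    e=np.array(e);k=(e[:,0]>307)&(e[:,0]<326) ;P=cast(f,e[k],z);a=np.polyfit(P[:,1],P[:,0],1);print(n,e[:,1].round(1).tolist(),"yaw",90-np.degrees(np.arctan(a[0])),"x@-75",np.polyval(a,-75))
E
```

```text
up [260.9, 260.7, 260.4, 260.1, 259.9, 259.9, 259.8, 259.8, 259.8, 259.8, 259.7, 259.7, 259.7, 259.8, 259.9, 260.0, 260.2, 260.4, 260.5, 260.6, 260.6, 260.7, 260.8, 261.3] yaw 87.25568371445233 x@-75 499.74329395135385
lo [274.5, 274.5, 274.6, 274.7, 274.7, 274.7, 274.8, 274.9, 274.9, 274.8, 274.9, 275.0, 275.0, 274.9, 274.9, 274.7, 274.7, 274.6, 274.7, 274.8, 275.1, 275.2, 275.1, 274.9] yaw 89.90268449368912 x@-75 469.1140513839618
up [261.5, 261.3, 261.0, 260.6, 260.4, 260.3, 260.3, 260.3, 260.3, 260.2, 260.1, 260.1, 260.2, 260.2, 260.3, 260.5, 260.7, 260.9, 261.0, 261.1, 261.1, 261.2, 261.4, 261.8] yaw 87.14008600869575 x@-75 498.6374198703936
lo [273.5, 273.6, 273.8, 274.0, 274.1, 274.2, 274.3, 274.3, 274.3, 274.3, 274.4, 274.4, 274.4, 274.3, 274.3, 274.2, 274.1, 274.0, 274.1, 274.2, 274.4, 274.5, 274.5, 274.2] yaw 90.31290324997696 x@-75 470.48911723137746
```

Request:
move_arm(targets=[[[-0.8,0.05,0.2],[0,0,0.5],-1],[[-1.7,0.1,0.4],[0,0,1.0],-1],[[-2.6,0.2,0.6],[0,0,1.6],-1],[[-3.4,0.25,0.8],[0,0,2.1],-1],[[-4.1,0.3,1.0],[0,0,2.5],-1],[[-4.6,0.33,1.1],[0,0,2.82],-1],[[-4.72,0.33,1.13],[0,0,2.82],-1],[[-4.72,0.33,1.13],[0,0,2.82],-1]])

```text
clock: 2.35
position: [485.9, -71.7, 159.6]
eef_rot: [[-0.004, 1.0, -0.001], [1.0, 0.004, 0.0], [0.0, -0.001, -1.0]]
contact_force: [-0.3, -0.2, -0.0]
grip_width: 0.999
gripper_force: 0.0
```

Request:
move_arm(targets=[[[-0.03,0,0.5],[0,0,0.2],-1],[[-0.05,0,1.0],[0,0,0.2],-1],[[-0.05,0,1.5],[0,0,0.2],-1],[[-0.05,0,1.9],[0,0,0.2],-1],[[-0.05,0,2.08],[0,0,0.2],-1],[[-0.05,0,2.08],[0,0,0.2],-1],[[-0.05,0,2.08],[0,0,0.2],0],[[-0.05,0,2.08],[0,0,0.2],0],[[-0.05,0,2.08],[0,0,0.2],1],[[-0.05,0,2.08],[0,0,0.2],1]], newtons=40)

```text
clock: 3.35
position: [486.0, -74.1, 56.6]
eef_rot: [[0.023, 1.0, 0.0], [1.0, -0.023, 0.0], [0.0, 0.0, -1.0]]
contact_force: [-2.7, 0.4, 3.6]
grip_width: 0.391
gripper_force: 44.9
```

Request:
move_arm(targets=[[[0,0,0],[0,0,0],1],[[0,0,0],[0,0,0],1],[[0,0,0],[0,0,0],1],[[0,0,0],[0,0,0],1],[[0,0,-0.1],[0,0,0],1],[[0,0,-0.4],[0,0,0],1],[[0,0,-0.9],[0,0,0],1],[[0,0,-1.5],[0,0,0],1],[[0,0,-2.0],[0,0,0],1],[[0,0,-2.0],[0,0,0],1]], newtons=40)

```text
clock: 4.35
position: [488.6, -74.8, 158.9]
eef_rot: [[0.024, 1.0, 0.008], [1.0, -0.024, -0.0], [-0.0, 0.008, -1.0]]
contact_force: [1.1, -0.9, -1.2]
grip_width: 0.393
gripper_force: 44.3
```

```bash
python3 - <<'E'
from h import *
s=st();print(go((393.5,-345,150),0));print(go((393.5,-345,58),0))
E
```

```text
t 4.3 p [488.6 -74.8 158.9] yaw -1.4 tilt [ 0.008 -0.   ] F [ 1.1 -0.9 -1.2] w 0.393 gf 44.3
([-5.45, -1.77, 0.17], [0.06, 0.0, -0.17])
([-5.45, -1.79, 2.01], [0.06, 0.0, -0.17])
```

Request:
move_arm(targets=[[[-0.3,-0.1,0],[0,0,0],1],[[-1.0,-0.3,0],[0,0,0],1],[[-1.8,-0.6,0],[0,0,0],1],[[-2.6,-0.85,0],[0,0,0],1],[[-3.4,-1.1,0],[0,0,0],1],[[-4.2,-1.4,0],[0,0,0],1],[[-4.9,-1.6,0],[0,0,0],1],[[-5.3,-1.75,0],[0,0,0],1],[[-5.45,-1.8,0],[0,0,0],1],[[-5.45,-1.8,0],[0,0,0],1]])

```text
clock: 5.35
position: [388.5, -344.6, 154.7]
eef_rot: [[0.026, 1.0, -0.002], [1.0, -0.026, 0.001], [0.001, -0.002, -1.0]]
contact_force: [0.0, -0.6, -1.9]
grip_width: 0.39
gripper_force: 44.2
```

```bash
python3 - <<'E'
from h import *
s=st();print(go((393.5,-345,57.5),-1.4))
E
```

```text
t 5.3 p [ 388.5 -344.6  154.7] yaw -1.5 tilt [-0.002  0.001] F [ 0.  -0.6 -1.9] w 0.39 gf 44.2
([-0.01, 0.1, 1.94], [-0.01, -0.01, -0.01])
```

Request:
move_arm(targets=[[[0,0.1,0.4],[0,0,0],1],[[0,0.1,0.9],[0,0,0],1],[[0,0.1,1.4],[0,0,0],1],[[0,0.1,1.7],[0,0,0],1],[[0,0.1,1.85],[0,0,0],1],[[0,0.1,1.9],[0,0,0],1],[[0,0.1,1.93],[0,0,0],1],[[0,0.1,1.93],[0,0,0],1],[[0,0.1,1.93],[0,0,0],1]])

```text
clock: 6.25
position: [395.2, -344.9, 60.1]
eef_rot: [[0.023, 1.0, 0.002], [1.0, -0.023, -0.001], [-0.001, 0.002, -1.0]]
contact_force: [0.1, 0.4, -2.8]
grip_width: 0.392
gripper_force: 44.2
```

Request:
move_arm(targets=[[[0,0,0.03],[0,0,0],1],[[0,0,0.05],[0,0,0],1],[[0,0,0.06],[0,0,0],1],[[0,0,0.06],[0,0,0],1]])

```text
clock: 6.65
position: [394.6, -344.6, 56.6]
eef_rot: [[0.024, 1.0, 0.0], [1.0, -0.024, 0.0], [0.0, 0.0, -1.0]]
contact_force: [-0.9, 1.4, 0.4]
grip_width: 0.387
gripper_force: 44.5
```

Request:
move_arm(targets=[[[0,0,0],[0,0,0],-0.3],[[0,0,0],[0,0,0],-0.6],[[0,0,0],[0,0,0],-1],[[0,0,0],[0,0,0],-1],[[0,0,-0.3],[0,0,0],-1],[[0,0,-1.0],[0,0,0],-1],[[0,0,-1.8],[0,0,0],-1],[[0,0,-2.2],[0,0,0],-1],[[0,0,-2.2],[0,0,0],-1]])

```text
clock: 7.55
position: [396.3, -346.6, 169.9]
eef_rot: [[0.023, 1.0, 0.006], [1.0, -0.023, -0.005], [-0.004, 0.007, -1.0]]
contact_force: [-1.1, -0.5, -0.4]
grip_width: 0.998
gripper_force: 0.0
```

```bash
python3 - <<'E'
from h import *
s=st();print(go((495.5,98.8,165),86.25))
E
```

```text
t 7.5 p [ 396.3 -346.6  169.9] yaw -1.3 tilt [ 0.006 -0.005] F [-1.1 -0.5 -0.4] w 0.998 gf 0.0
([8.95, 1.77, 0.07], [0.01, 0.06, -10.95])
```

Request:
move_arm(targets=[[[0.5,0.1,0],[0,0,-0.6],-1],[[1.3,0.25,0],[0,0,-1.6],-1],[[2.2,0.4,0],[0,0,-2.6],-1],[[3.1,0.6,0],[0,0,-3.6],-1],[[4.0,0.8,0],[0,0,-4.6],-1],[[4.9,1.0,0],[0,0,-5.6],-1],[[5.8,1.15,0],[0,0,-6.6],-1],[[6.7,1.3,0],[0,0,-7.6],-1],[[7.6,1.5,0],[0,0,-8.6],-1],[[8.4,1.65,0],[0,0,-9.6],-1]])

```text
clock: 8.55
position: [486.4, 76.1, 165.3]
eef_rot: [[-0.97, 0.244, -0.001], [0.244, 0.97, 0.001], [0.002, 0.0, -1.0]]
contact_force: [0.9, -0.2, 0.8]
grip_width: 1.002
gripper_force: 0.0
```

```bash
python3 - <<'E'
from h import *
s=st();print(go((495.5,98.8,165),86.25))
E
```

```text
t 8.6 p [486.4  76.1 165.3] yaw 75.9 tilt [-0.001  0.001] F [ 0.9 -0.2  0.8] w 1.002 gf 0.0
([-0.07, 0.48, 0.01], [0.0, -0.01, -1.3])
```

Request:
move_arm(targets=[[[-0.05,0.3,0],[0,0,-0.8],-1],[[-0.07,0.45,0],[0,0,-1.3],-1],[[-0.07,0.45,0],[0,0,-1.3],-1],[[-0.07,0.45,0],[0,0,-1.3],-1],[[-0.07,0.45,0],[0,0,-1.3],-1]])

```text
clock: 9.05
position: [495.5, 93.1, 165.8]
eef_rot: [[-0.997, 0.075, -0.001], [0.075, 0.997, -0.001], [0.001, -0.001, -1.0]]
contact_force: [0.2, -0.7, -0.2]
grip_width: 0.998
gripper_force: 0.0
```

```bash
python3 - <<'E'
from h import *
s=st();print(go((495.5,98.8,52),86.25))
E
```

```text
t 9.1 p [495.5  93.1 165.8] yaw 85.7 tilt [-0.001 -0.001] F [ 0.2 -0.7 -0.2] w 0.998 gf 0.0
([0.01, 0.12, 2.28], [-0.01, -0.01, -0.07])
```

Request:
move_arm(targets=[[[0,0.1,0.3],[0,0,-0.07],-1],[[0,0.12,0.9],[0,0,-0.07],-1],[[0,0.12,1.5],[0,0,-0.07],-1],[[0,0.12,2.0],[0,0,-0.07],-1],[[0,0.12,2.2],[0,0,-0.07],-1],[[0,0.12,2.28],[0,0,-0.07],-1],[[0,0.12,2.28],[0,0,-0.07],-0.7],[[0,0.12,2.28],[0,0,-0.07],-0.5],[[0,0.12,2.28],[0,0,-0.07],-0.4],[[0,0.12,2.28],[0,0,-0.07],-0.3]])

```text
clock: 10.05
position: [497.7, 99.6, 53.9]
eef_rot: [[-0.998, 0.063, 0.003], [0.063, 0.998, -0.0], [-0.003, -0.0, -1.0]]
contact_force: [-0.2, -2.4, 5.7]
grip_width: 0.671
gripper_force: 43.1
```

Request:
move_arm(targets=[[[0,0,0],[0,0,0],1],[[0,0,0],[0,0,0],1],[[0,0,0],[0,0,0],1],[[0,0,0],[0,0,0],1]])

```text
clock: 10.45
position: [497.7, 99.5, 53.9]
eef_rot: [[-0.998, 0.063, 0.003], [0.063, 0.998, -0.0], [-0.003, -0.0, -1.0]]
contact_force: [-0.7, -2.8, 6.7]
grip_width: 0.668
gripper_force: 43.1
```

Request:
move_arm(targets=[[[0,0,-0.1],[0,0,0],1],[[0,0,-0.4],[0,0,0],1],[[0,0,-0.9],[0,0,0],1],[[0,0,-1.5],[0,0,0],1],[[0,0,-2.0],[0,0,0],1],[[0,0,-2.2],[0,0,0],1],[[0,0,-2.2],[0,0,0],1],[[0,0,-2.2],[0,0,0],1]])

```text
clock: 11.25
position: [495.2, 100.4, 161.0]
eef_rot: [[-0.998, 0.062, -0.003], [0.062, 0.998, -0.0], [0.002, -0.0, -1.0]]
contact_force: [-0.3, 0.2, -3.0]
grip_width: 0.669
gripper_force: 43.4
```

```bash
python3 - <<'E'
from h import *
s=st();print(go((568,-336,165),86.25))
E
```

```text
t 11.2 p [495.2 100.4 161. ] yaw 86.4 tilt [-0.003 -0.   ] F [-0.3  0.2 -3. ] w 0.669 gf 43.4
([-1.99, -8.62, -0.08], [-0.0, -0.02, 0.02])
```

Request:
move_arm(targets=[[[-0.1,-0.4,0],[0,0,0],1],[[-0.3,-1.2,0],[0,0,0],1],[[-0.5,-2.2,0],[0,0,0],1],[[-0.7,-3.2,0],[0,0,0],1],[[-1.0,-4.2,0],[0,0,0],1],[[-1.2,-5.2,0],[0,0,0],1],[[-1.4,-6.2,0],[0,0,0],1],[[-1.65,-7.2,0],[0,0,0],1],[[-1.85,-8.0,0],[0,0,0],1],[[-2.0,-8.5,0],[0,0,0],1]])

```text
clock: 12.25
position: [566.8, -335.9, 159.4]
eef_rot: [[-0.998, 0.069, -0.005], [0.069, 0.998, -0.003], [0.005, -0.003, -1.0]]
contact_force: [-1.4, -0.2, -2.0]
grip_width: 0.669
gripper_force: 43.6
```

Request:
move_arm(targets=[[[0,0,0],[0,0,0],1],[[0,0,0.2],[0,0,0],1],[[0,0,0.6],[0,0,0],1],[[0,0,1.0],[0,0,0],1],[[0,0,1.4],[0,0,0],1],[[0,0,1.7],[0,0,0],1],[[0,0,1.9],[0,0,0],1],[[0,0,2.0],[0,0,0],1],[[0,0,2.0],[0,0,0],1],[[0,0,2.0],[0,0,0],1]])

```text
clock: 13.25
position: [570.2, -330.5, 63.1]
eef_rot: [[-0.998, 0.062, 0.001], [0.062, 0.998, -0.001], [-0.002, -0.001, -1.0]]
contact_force: [-0.5, 0.4, -3.0]
grip_width: 0.671
gripper_force: 43.8
```

Request:
move_arm(targets=[[[0,0,0.08],[0,0,0],1],[[0,0,0.14],[0,0,0],1],[[0,0,0.16],[0,0,0],1],[[0,0,0.18],[0,0,0],1],[[0,0,0.18],[0,0,0],1]])

```text
clock: 13.75
position: [569.5, -330.0, 54.1]
eef_rot: [[-0.998, 0.063, -0.0], [0.063, 0.998, 0.0], [0.0, 0.0, -1.0]]
contact_force: [-3.1, 0.9, 3.1]
grip_width: 0.666
gripper_force: 44.1
```

Request:
move_arm(targets=[[[0,0,0],[0,0,0],0],[[0,0,0],[0,0,0],-0.6],[[0,0,0],[0,0,0],-1],[[0,0,0],[0,0,0],-1],[[0,0,-0.3],[0,0,0],-1],[[0,0,-1.0],[0,0,0],-1],[[0,0,-1.8],[0,0,0],-1],[[0,0,-2.2],[0,0,0],-1],[[0,0,-2.2],[0,0,0],-1]])

```text
clock: 14.65
position: [572.1, -332.2, 169.4]
eef_rot: [[-0.998, 0.062, 0.009], [0.062, 0.998, -0.006], [-0.01, -0.005, -1.0]]
contact_force: [-0.5, 0.7, -0.3]
grip_width: 0.998
gripper_force: 0.0
```

```bash
python3 - <<'E'
from h import *
s=st();print(go((490.5,9.5,120),86.25))
f=bot.grab_frame("top");cv2.imwrite("pics/t2.png",cv2.resize(f["frame"][190:350,210:480],None,fx=2.9,fy=2.9))
E
```

```text
t 14.7 p [ 572.1 -332.2  169.4] yaw 86.4 tilt [ 0.009 -0.006] F [-0.5  0.7 -0.3] w 0.998 gf 0.0
([2.07, 6.72, 0.93], [-0.04, 0.07, 0.02])
```

View pics/t2.png

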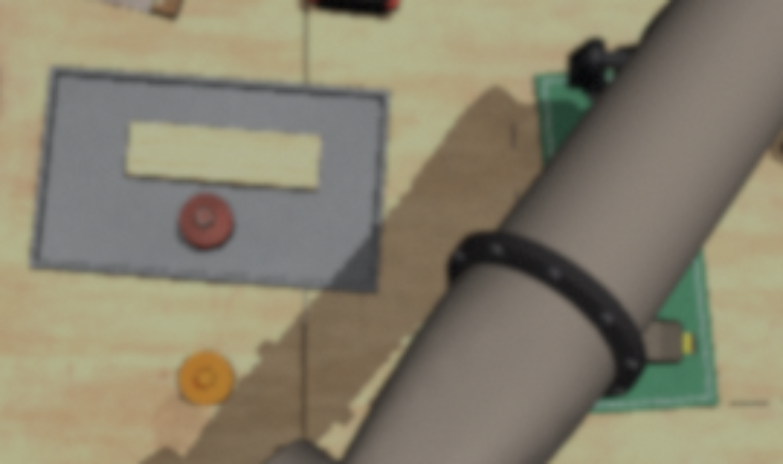

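The saw and strip haven't moved, and the tape stands on the mat at about (670,340) in the crop. The arm hides the jar. Next is the saw.

Request:
move_arm(targets=[[[0.2,0.4,0],[0,0,0],-1],[[0.4,1.2,0],[0,0,0],-1],[[0.7,2.1,0],[0,0,0],-1],[[0.9,3.0,0.1],[0,0,0],-1],[[1.2,3.9,0.2],[0,0,0],-1],[[1.5,4.8,0.4],[0,0,0],-1],[[1.8,5.7,0.6],[0,0,0],-1],[[2.0,6.4,0.8],[0,0,0],-1],[[2.07,6.7,0.93],[0,0,0],-1],[[2.07,6.7,0.93],[0,0,0],-1]])

```text
clock: 15.7
position: [484.7, 14.4, 114.7]
eef_rot: [[-0.998, 0.056, -0.005], [0.056, 0.998, 0.001], [0.005, 0.001, -1.0]]
contact_force: [-0.6, -0.1, -0.4]
grip_width: 1.002
gripper_force: 0.0
```

```bash
python3 - <<'E'
from h import *
s=st();print(go((490.5,9.5,34),86.25))
E
```

```text
t 15.7 p [484.7  14.4 114.7] yaw 86.8 tilt [-0.005  0.001] F [-0.6 -0.1 -0.4] w 1.002 gf 0.0
([-0.13, -0.09, 1.61], [0.01, -0.04, 0.07])
```

Request:
move_arm(targets=[[[0,0,0.3],[0,0,0],-1],[[0,0,0.3],[0,0,0],-1],[[0,0,0.3],[0,0,0],-1],[[0,0,0.3],[0,0,0],-1]])

```text
clock: 16.1
position: [487.7, 9.5, 102.3]
eef_rot: [[-0.998, 0.064, 0.001], [0.064, 0.998, -0.0], [-0.001, -0.0, -1.0]]
contact_force: [0.3, 0.8, 0.0]
grip_width: 0.998
gripper_force: 0.0
```

```bash
python3 - <<'E'
from h import *
s=st();print(go((490.5,9.5,34),86.25))
E
```

```text
t 16.1 p [487.7   9.5 102.3] yaw 86.3 tilt [ 0.001 -0.   ] F [0.3 0.8 0. ] w 0.998 gf 0.0
([-0.05, 0.0, 1.37], [-0.0, 0.01, 0.01])
```

Request:
move_arm(targets=[[[-0.05,0,0.4],[0,0,0],-1],[[-0.05,0,0.8],[0,0,0],-1],[[-0.05,0,1.1],[0,0,0],-1],[[-0.05,0,1.3],[0,0,0],-1],[[-0.05,0,1.36],[0,0,0],-0.6],[[-0.05,0,1.36],[0,0,0],-0.3],[[-0.05,0,1.36],[0,0,0],0],[[-0.05,0,1.36],[0,0,0],0.3],[[-0.05,0,1.36],[0,0,0],1],[[-0.05,0,1.36],[0,0,0],1]])

```text
clock: 17.1
position: [490.8, 10.2, 34.8]
eef_rot: [[-0.998, 0.063, 0.002], [0.063, 0.998, -0.0], [-0.002, 0.0, -1.0]]
contact_force: [-0.1, -1.0, 5.1]
grip_width: 0.506
gripper_force: 41.0
```

Request:
move_arm(targets=[[[0,0,0],[0,0,0],1],[[0,0,0],[0,0,0],1],[[0,0,0],[0,0,0],1]])

```text
clock: 17.4
position: [490.8, 10.2, 34.8]
eef_rot: [[-0.998, 0.063, 0.002], [0.063, 0.998, -0.0], [-0.002, -0.0, -1.0]]
contact_force: [-1.3, -0.6, 5.9]
grip_width: 0.505
gripper_force: 41.0
```

Request:
move_arm(targets=[[[0,0,-0.1],[0,0,0],1],[[0,0,-0.5],[0,0,0],1],[[0,0,-1.2],[0,0,0],1],[[0,-0.3,-1.8],[0,0,0],1],[[-0.05,-1.0,-2.0],[0,0,0],1],[[-0.1,-1.9,-2.0],[0,0,0],1],[[-0.15,-2.8,-2.0],[0,0,0],1],[[-0.2,-3.7,-2.0],[0,0,0],1],[[-0.25,-4.6,-2.0],[0,0,0],1],[[-0.29,-5.3,-2.0],[0,0,0],1]])

```text
clock: 18.4
position: [486.3, -257.4, 133.4]
eef_rot: [[-0.998, 0.065, -0.001], [0.065, 0.998, -0.0], [0.001, -0.0, -1.0]]
contact_force: [0.4, 0.1, -1.1]
grip_width: 0.507
gripper_force: 41.1
```

```bash
python3 - <<'E'
from h import *
s=st();print(go((483,-338,60),86.25))
E
```

```text
t 18.4 p [ 486.3 -257.4  133.4] yaw 86.3 tilt [-0.001 -0.   ] F [ 0.4  0.1 -1.1] w 0.507 gf 41.1
([-0.04, -1.61, 1.47], [-0.0, -0.01, 0.01])
```

Request:
move_arm(targets=[[[0,-0.7,0],[0,0,0],1],[[-0.04,-1.3,0.1],[0,0,0],1],[[-0.04,-1.55,0.3],[0,0,0],1],[[-0.04,-1.55,0.8],[0,0,0],1],[[-0.04,-1.55,1.3],[0,0,0],1],[[-0.04,-1.55,1.6],[0,0,0],1],[[-0.04,-1.55,1.8],[0,0,0],1],[[-0.04,-1.55,1.85],[0,0,0],1],[[-0.04,-1.55,1.85],[0,0,0],1],[[-0.04,-1.55,1.85],[0,0,0],1]])

```text
clock: 19.4
position: [485.7, -332.8, 42.4]
eef_rot: [[-0.998, 0.062, 0.002], [0.062, 0.998, -0.001], [-0.002, -0.001, -1.0]]
contact_force: [0.1, 0.0, -2.2]
grip_width: 0.507
gripper_force: 41.1
```

Request:
move_arm(targets=[[[0,0,0.06],[0,0,0],1],[[0,0,0.1],[0,0,0],1],[[0,0,0.13],[0,0,0],1],[[0,0,0.15],[0,0,0],1],[[0,0,0.15],[0,0,0],1]])

```text
clock: 19.9
position: [484.9, -332.4, 34.9]
eef_rot: [[-0.998, 0.063, 0.0], [0.063, 0.998, 0.0], [-0.0, 0.0, -1.0]]
contact_force: [-1.2, 1.6, 4.5]
grip_width: 0.507
gripper_force: 41.8
```

Request:
move_arm(targets=[[[0,0,0],[0,0,0],0],[[0,0,0],[0,0,0],-0.6],[[0,0,0],[0,0,0],-1],[[0,0,0],[0,0,0],-1],[[0,0,-0.3],[0,0,0],-1],[[0,0,-1.0],[0,0,0],-1],[[0,0,-1.9],[0,0,0],-1],[[0,0,-2.5],[0,0,0],-1],[[0,0,-2.5],[0,0,0],-1],[[0,0,-2.5],[0,0,0],-1]])

```text
clock: 20.9
position: [485.3, -332.8, 160.5]
eef_rot: [[-0.998, 0.063, 0.003], [0.063, 0.998, -0.001], [-0.003, -0.001, -1.0]]
contact_force: [-0.4, 0.2, -0.7]
grip_width: 0.998
gripper_force: 0.0
```

```bash
python3 - <<'E'
from h import *
s=st();print(go((548,-3.3,120),-4),s["joint_positions"].round(2))
g=bot.grab_frame("scene");cv2.imwrite("pics/s2.png",cv2.resize(g["frame"][200:340,230:440],None,fx=3.8,fy=3.8))
E
```

```text
t 20.9 p [ 485.3 -332.8  160.5] yaw 86.4 tilt [ 0.003 -0.001] F [-0.4  0.2 -0.7] w 0.998 gf 0.0
([-0.84, 6.66, 0.8], [0.01, 0.02, 11.3]) [ 0.25  0.48  0.46  1.56 -0.23  1.15  2.26]
```

View pics/s2.png

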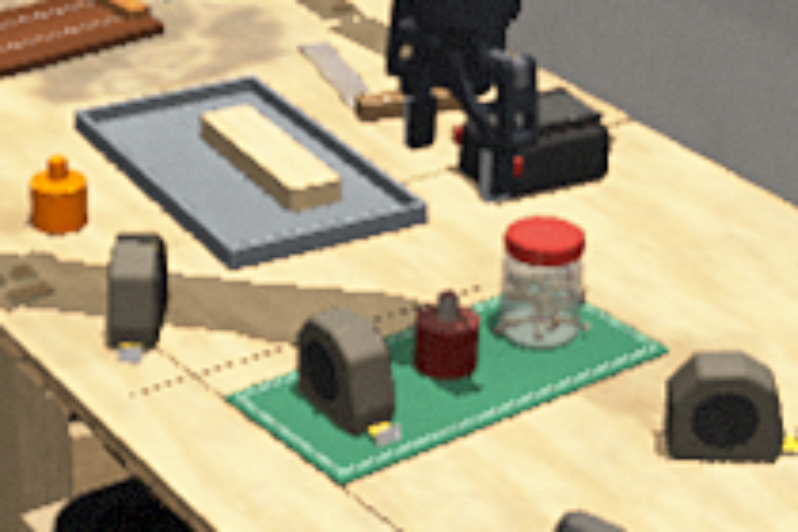

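The tape at (345,370), the saw at (447,335) and the jar at (543,280) all stand upright on the mat. Next is the strip.

Request:
move_arm(targets=[[[0,0.3,0],[0,0,0.6],-1],[[-0.1,1.0,0],[0,0,1.6],-1],[[-0.2,1.7,0],[0,0,2.6],-1],[[-0.3,2.4,0],[0,0,3.6],-1],[[-0.4,3.1,0],[0,0,4.6],-1],[[-0.5,3.8,0.1],[0,0,5.6],-1],[[-0.6,4.5,0.2],[0,0,6.6],-1],[[-0.7,5.2,0.3],[0,0,7.6],-1],[[-0.8,5.9,0.4],[0,0,8.6],-1],[[-0.84,6.4,0.6],[0,0,9.6],-1]])

```text
clock: 21.95
position: [546.5, -12.1, 127.5]
eef_rot: [[-0.164, 0.986, -0.002], [0.986, 0.164, 0.001], [0.001, -0.001, -1.0]]
contact_force: [-0.5, 0.2, -0.2]
grip_width: 0.998
gripper_force: 0.0
```

```bash
python3 - <<'E'
from h import *
s=st();print(go((548,-3.3,100),-4))
E
```

```text
t 21.9 p [546.5 -12.1 127.5] yaw 9.5 tilt [-0.002  0.001] F [-0.5  0.2 -0.2] w 0.998 gf 0.0
([0.17, 0.06, 0.55], [-0.01, -0.01, 1.68])
```

Request:
move_arm(targets=[[[0.1,0.03,0.2],[0,0,0.8],-1],[[0.12,0.06,0.4],[0,0,1.5],-1],[[0.12,0.06,0.55],[0,0,1.65],-1],[[0.12,0.06,0.55],[0,0,1.65],-1],[[0.12,0.06,0.55],[0,0,1.65],-1],[[0.12,0.06,0.55],[0,0,1.65],-1]])

```text
clock: 22.55
position: [548.9, -9.7, 101.7]
eef_rot: [[0.063, 0.998, 0.001], [0.998, -0.063, 0.0], [0.0, 0.001, -1.0]]
contact_force: [-0.0, 1.0, 0.1]
grip_width: 1.001
gripper_force: 0.0
```

```bash
python3 - <<'E'
from h import *
s=st();print(go((548,-3.3,33),-4))
E
```

```text
t 22.6 p [548.9  -9.7 101.7] yaw -3.6 tilt [0.001 0.   ] F [-0.   1.   0.1] w 1.001 gf 0.0
([0.13, -0.03, 1.37], [0.0, -0.0, 0.05])
```

Request:
move_arm(targets=[[[0.13,-0.03,0.3],[0,0,0.05],-1],[[0.13,-0.03,0.8],[0,0,0.05],-1],[[0.13,-0.03,1.15],[0,0,0.05],-1],[[0.13,-0.03,1.33],[0,0,0.05],-1],[[0.13,-0.03,1.37],[0,0,0.05],-1],[[0.13,-0.03,1.37],[0,0,0.05],-0.6],[[0.13,-0.03,1.37],[0,0,0.05],-0.3],[[0.13,-0.03,1.37],[0,0,0.05],0],[[0.13,-0.03,1.37],[0,0,0.05],0.3],[[0.13,-0.03,1.37],[0,0,0.05],1]], newtons=60)

```text
clock: 23.55
position: [548.6, -2.8, 34.1]
eef_rot: [[0.07, 0.998, 0.002], [0.998, -0.07, 0.0], [0.0, 0.002, -1.0]]
contact_force: [-0.4, -0.3, 7.2]
grip_width: 0.509
gripper_force: 63.6
```

Request:
move_arm(targets=[[[0,0,0],[0,0,0],1],[[0,0,0],[0,0,0],1],[[0,0,0],[0,0,0],1]])

```text
clock: 23.85
position: [548.6, -2.7, 34.1]
eef_rot: [[0.069, 0.998, 0.002], [0.998, -0.069, 0.0], [0.0, 0.002, -1.0]]
contact_force: [-0.2, 0.0, 7.1]
grip_width: 0.506
gripper_force: 63.6
```

Request:
move_arm(targets=[[[0,0,-0.1],[0,0,0],1],[[0,0,-0.4],[0,0,0],1],[[0,0,-1.0],[0,0,0],1],[[0,0,-1.6],[0,0,0],1],[[0,0,-2.0],[0,0,0],1],[[0,0,-2.0],[0,0,0],1],[[0,0,-2.0],[0,0,0],1]])

```text
clock: 24.55
position: [547.5, -2.4, 133.1]
eef_rot: [[0.069, 0.998, 0.001], [0.998, -0.069, 0.001], [0.001, 0.0, -1.0]]
contact_force: [-0.2, -0.6, -1.5]
grip_width: 0.511
gripper_force: 62.9
```

```bash
python3 - <<'E'
from h import *
s=st();print(go((499,350.2,134),96.2))
f=bot.grab_frame("top");im=f["frame"]
cv2.imwrite("pics/t3.png",cv2.resize(im[190:330,205:380],None,fx=3.5,fy=3.5))
E
```

```text
t 24.6 p [547.5  -2.4 133.1] yaw -4.0 tilt [0.001 0.001] F [-0.2 -0.6 -1.5] w 0.511 gf 62.9
([6.97, -1.46, -0.01], [0.01, 0.0, -12.52])
```

View pics/t3.png

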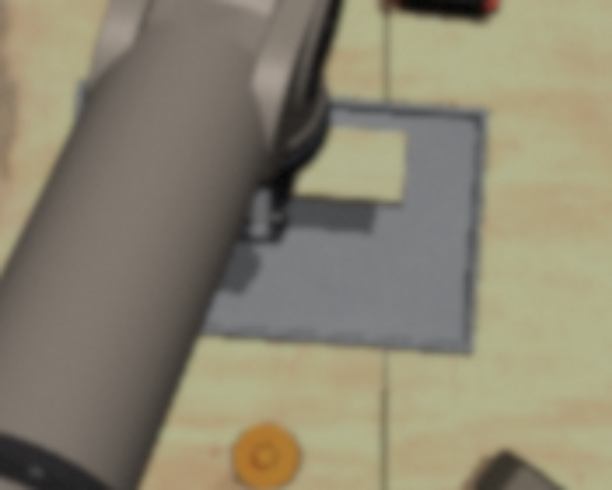

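The strip is held level. Its free right end is at (406,166) in the crop, and the gripper at (265,210) is near mid length.

Request:
move_arm(targets=[[[0.2,0,0],[0,0,-0.6],1],[[0.6,-0.1,0],[0,0,-1.5],1],[[1.2,-0.2,0],[0,0,-2.5],1],[[1.8,-0.4,0],[0,0,-3.5],1],[[2.4,-0.5,0],[0,0,-4.5],1],[[3.0,-0.6,0],[0,0,-5.5],1],[[3.6,-0.75,0],[0,0,-6.5],1],[[4.2,-0.9,0],[0,0,-7.5],1],[[4.8,-1.0,0],[0,0,-8.5],1],[[5.4,-1.1,0],[0,0,-9.5],1]])

```text
clock: 25.6
position: [509.8, 271.3, 130.8]
eef_rot: [[-0.953, 0.303, -0.004], [0.303, 0.953, -0.002], [0.003, -0.003, -1.0]]
contact_force: [0.1, -1.0, -0.6]
grip_width: 0.51
gripper_force: 62.8
```

```bash
python3 - <<'E'
from h import *
s=st();print(go((499,350.2,134),96.2))
f=bot.grab_frame("top");print(cast(f,[(205+406/3.5,190+166/3.5)],125),"tcp then 547.5,-2.4")
E
```

```text
t 25.6 p [509.8 271.3 130.8] yaw 72.4 tilt [-0.004 -0.002] F [ 0.1 -1.  -0.6] w 0.51 gf 62.8
([0.68, 1.44, -0.07], [-0.02, -0.02, -2.98])
[[542.86570805 -84.19983479]] tcp then 547.5,-2.4
```

Request:
move_arm(targets=[[[0.2,0.5,0],[0,0,-1.0],1],[[0.4,0.9,0],[0,0,-2.0],1],[[0.6,1.25,0],[0,0,-2.7],1],[[0.68,1.35,0],[0,0,-2.98],1],[[0.68,1.35,0],[0,0,-2.98],1],[[0.68,1.35,0],[0,0,-2.98],1],[[0.68,1.35,0],[0,0,-2.98],1]])

```text
clock: 26.35
position: [500.7, 343.1, 132.5]
eef_rot: [[-0.995, -0.098, 0.0], [-0.098, 0.995, -0.002], [0.0, -0.002, -1.0]]
contact_force: [0.2, 0.0, -0.9]
grip_width: 0.508
gripper_force: 62.8
```

```bash
python3 - <<'E'
from h import *
s=st();print(go((499,350.2,60),96.2))
f=bot.grab_frame("top");im=f["frame"]
cv2.imwrite("pics/t4.png",cv2.resize(im[190:340,80:230],None,fx=3.9,fy=3.9))
E
```

```text
t 26.4 p [500.7 343.1 132.5] yaw 95.6 tilt [ 0.    -0.002] F [ 0.2  0.  -0.9] w 0.508 gf 62.8
([0.02, 0.15, 1.45], [-0.01, -0.0, -0.07])
```

View pics/t4.png

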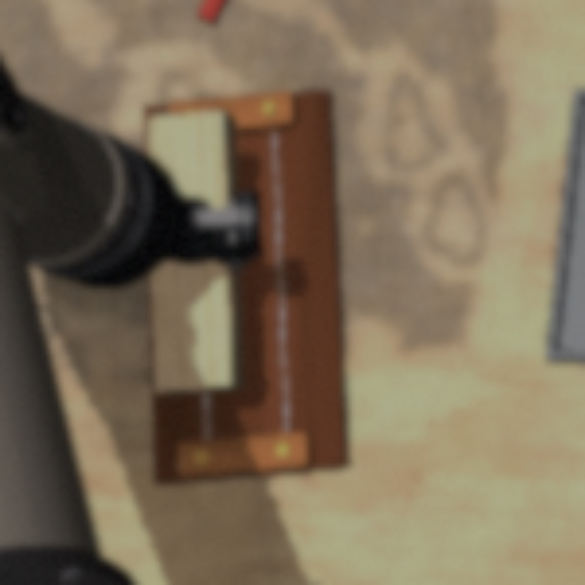

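Held over the board, the strip's far end runs (148–225,112) and its near end (156–237,389) in the crop.

```bash
python3 - <<'E'
from h import *
f=bot.grab_frame("top")
P=cast(f,[(80+u/3.9,190+v/3.9) for u,v in [(148,114),(227,111),(155,390),(237,387)]],124.4);print(P.round(1),P.mean(0),np.linalg.norm(P[0]-P[2]))
E
```

```text
[[581.2 373.2]
 [583.2 327. ]
 [422.1 357.1]
 [424.4 310.3]] [502.70662878 341.92262111] 159.88636924253044
```

Request:
move_arm(targets=[[[0.03,0.1,0.2],[0,0,-0.07],1],[[0.05,0.15,0.6],[0,0,-0.07],1],[[0.05,0.15,1.0],[0,0,-0.07],1],[[0.05,0.15,1.3],[0,0,-0.07],1],[[0.05,0.15,1.4],[0,0,-0.07],1],[[0.05,0.15,1.4],[0,0,-0.07],1],[[0.05,0.15,1.4],[0,0,-0.07],1]])

```text
clock: 27.15
position: [497.4, 352.8, 63.5]
eef_rot: [[-0.994, -0.112, 0.001], [-0.112, 0.994, 0.001], [-0.001, 0.001, -1.0]]
contact_force: [1.0, 0.0, -0.4]
grip_width: 0.507
gripper_force: 62.8
```

```bash
python3 - <<'E'
from h import *
s=st();print(go((497.2,350.8,42),96.2))
E
```

```text
t 27.1 p [497.4 352.8  63.5] yaw 96.4 tilt [0.001 0.001] F [ 1.   0.  -0.4] w 0.507 gf 62.8
([0.01, -0.04, 0.43], [0.0, 0.01, 0.03])
```

Request:
move_arm(targets=[[[0.01,-0.04,0.15],[0,0,0.02],1],[[0.01,-0.04,0.28],[0,0,0.02],1],[[0.01,-0.04,0.36],[0,0,0.02],1],[[0.01,-0.04,0.4],[0,0,0.02],1],[[0.01,-0.04,0.42],[0,0,0.02],1],[[0.01,-0.04,0.43],[0,0,0.02],1],[[0.01,-0.04,0.43],[0,0,0.02],1]])

```text
clock: 27.85
position: [496.0, 350.2, 42.2]
eef_rot: [[-0.994, -0.109, -0.001], [-0.109, 0.994, -0.0], [0.001, -0.0, -1.0]]
contact_force: [-2.7, -2.1, 4.8]
grip_width: 0.509
gripper_force: 63.5
```

Request:
move_arm(targets=[[[0,0,0],[0,0,0],0.0],[[0,0,0],[0,0,0],-0.3],[[0,0,0],[0,0,0],-0.6],[[0,0,0],[0,0,0],-0.6],[[0,0,-0.3],[0,0,0],-1],[[0,0,-1.0],[0,0,0],-1],[[0,0,-1.8],[0,0,0],-1],[[0,-0.6,-2.2],[0,0,0],-1],[[0,-1.4,-2.2],[0,0,0],-1],[[0,-2.3,-2.2],[0,0,0],-1]])

```text
clock: 28.85
position: [509.9, 236.9, 153.9]
eef_rot: [[-0.994, -0.112, 0.004], [-0.112, 0.994, 0.003], [-0.005, 0.002, -1.0]]
contact_force: [0.6, -0.6, 0.5]
grip_width: 0.997
gripper_force: 0.0
```

Request:
move_arm(targets=[[[0,-1.0,0],[0,0,0.2],-1],[[0,-2.0,0],[0,0,0.4],-1],[[0,-3.0,0],[0,0,0.6],-1],[[0,-4.0,0],[0,0,0.8],-1],[[0,-5.0,0],[0,0,1.0],-1],[[0,-6.0,0],[0,0,1.2],-1],[[0,-7.0,0],[0,0,1.25],-1],[[0,-8.0,0],[0,0,1.25],-1],[[0,-8.8,0],[0,0,1.25],-1],[[0,-9.2,0],[0,0,1.25],-1]])

```text
clock: 29.85
position: [558.4, -227.4, 152.9]
eef_rot: [[-0.997, 0.072, 0.002], [0.072, 0.997, -0.004], [-0.002, -0.004, -1.0]]
contact_force: [-0.8, 0.4, 0.0]
grip_width: 0.995
gripper_force: 0.0
```

```bash
python3 - <<'E'
from h import *
s=st();print(go((484.9,-332.4,135),86.35))
f=bot.grab_frame("top");im=f["frame"];hsv=cv2.cvtColor(im,cv2.COLOR_BGR2HSV)
c=blob(cv2.inRange(hsv,(20,20,100),(40,110,255)),(125,215,168,305));P=cast(f,c,34);print(rect(P),rect(c))
cv2.imwrite("pics/t5.png",cv2.resize(im[200:325,105:180],None,fx=4.7,fy=4.7,interpolation=cv2.INTER_CUBIC))
E
```

```text
t 29.9 p [ 558.4 -227.4  152.9] yaw 85.9 tilt [ 0.002 -0.004] F [-0.8  0.4  0. ] w 0.995 gf 0.0
([1.32, -2.2, 0.36], [-0.03, 0.01, -0.06])
(array([498.5, 350.8]), array([161.2,  46.8]), 6.12) (array([138.6, 261.6]), array([66.8, 19.5]), 87.88)
```

View pics/t5.png

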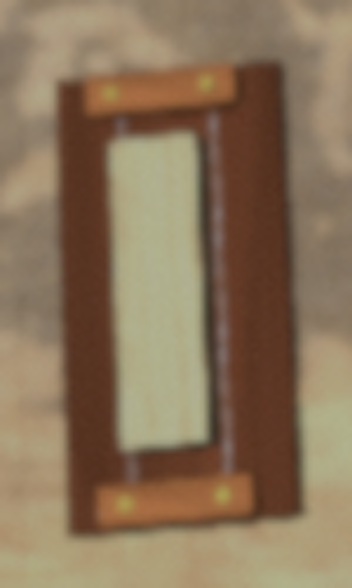

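The strip lies flat between the lines and the stops, spanning (105–210,130–450) in the crop. It's within 1 mm and 0.1° of the target. Next is putting the saw back.

Request:
move_arm(targets=[[[0.3,-0.5,0],[0,0,0],-1],[[0.7,-1.2,0],[0,0,0],-1],[[1.1,-1.8,0.1],[0,0,-0.05],-1],[[1.3,-2.1,0.3],[0,0,-0.05],-1],[[1.32,-2.1,0.36],[0,0,-0.05],-1],[[1.32,-2.1,0.36],[0,0,-0.05],-1],[[1.32,-2.1,0.36],[0,0,-0.05],-1],[[1.32,-2.1,0.36],[0,0,-0.05],-1]])

```text
clock: 30.7
position: [488.3, -319.6, 133.8]
eef_rot: [[-0.999, 0.054, 0.002], [0.054, 0.999, 0.001], [-0.002, 0.001, -1.0]]
contact_force: [-0.5, 0.5, -0.1]
grip_width: 1.002
gripper_force: 0.0
```

```bash
python3 - <<'E'
from h import *
s=st();print(go((484.9,-332.4,34.5),86.35))
E
```

```text
t 30.7 p [ 488.3 -319.6  133.8] yaw 86.9 tilt [0.002 0.001] F [-0.5  0.5 -0.1] w 1.002 gf 0.0
([0.06, -0.26, 1.99], [0.01, 0.01, 0.07])
```

Request:
move_arm(targets=[[[0.06,-0.2,0.1],[0,0,0.06],-1],[[0.06,-0.26,0.5],[0,0,0.06],-1],[[0.06,-0.26,1.0],[0,0,0.06],-1],[[0.06,-0.26,1.5],[0,0,0.06],-1],[[0.06,-0.26,1.85],[0,0,0.06],-1],[[0.06,-0.26,1.96],[0,0,0.06],-1],[[0.06,-0.26,1.96],[0,0,0.06],-1],[[0.06,-0.26,1.96],[0,0,0.06],-0.6]], newtons=40)

```text
clock: 31.5
position: [483.3, -335.1, 36.2]
eef_rot: [[-0.998, 0.067, 0.001], [0.067, 0.998, -0.001], [-0.002, -0.001, -1.0]]
contact_force: [-0.0, 0.6, -0.4]
grip_width: 0.858
gripper_force: 0.0
```

```bash
python3 - <<'E'
from h import *
s=st();print(go((484.9,-332.4,34.5),86.35))
E
```

```text
t 31.5 p [ 483.3 -335.1   36.2] yaw 86.2 tilt [ 0.001 -0.001] F [-0.   0.6 -0.4] w 0.858 gf 0.0
([-0.03, 0.06, 0.03], [-0.01, 0.01, -0.02])
```

Request:
move_arm(targets=[[[-0.03,0.06,0.02],[0,0,0],-0.6],[[-0.03,0.06,0.02],[0,0,0],-0.3],[[-0.03,0.06,0.02],[0,0,0],0],[[-0.03,0.06,0.02],[0,0,0],0.3],[[-0.03,0.06,0.02],[0,0,0],1],[[-0.03,0.06,0.02],[0,0,0],1],[[-0.03,0.06,0.02],[0,0,0],1],[[-0.03,0.06,0.02],[0,0,0],1]])

```text
clock: 32.3
position: [485.1, -331.7, 35.2]
eef_rot: [[-0.998, 0.066, 0.002], [0.066, 0.998, -0.001], [-0.002, -0.0, -1.0]]
contact_force: [-0.6, -0.1, 5.1]
grip_width: 0.51
gripper_force: 40.9
```

```bash
python3 - <<'E'
from h import *
s=st();print(go((490.8,9.8,134),86.3))
E
```

```text
t 32.3 p [ 485.1 -331.7   35.2] yaw 86.2 tilt [ 0.002 -0.001] F [-0.6 -0.1  5.1] w 0.51 gf 40.9
([0.34, 6.82, -1.98], [-0.0, 0.01, -0.01])
```

Request:
move_arm(targets=[[[0,0,-0.1],[0,0,0],1],[[0,0,-0.5],[0,0,0],1],[[0,0,-1.2],[0,0,0],1],[[0,0.3,-1.8],[0,0,0],1],[[0.05,1.0,-2.0],[0,0,0],1],[[0.1,1.9,-2.0],[0,0,0],1],[[0.15,2.8,-2.0],[0,0,0],1],[[0.2,3.7,-2.0],[0,0,0],1],[[0.25,4.6,-2.0],[0,0,0],1],[[0.3,5.5,-2.0],[0,0,0],1]])

```text
clock: 33.3
position: [486.5, -54.5, 133.7]
eef_rot: [[-0.998, 0.067, -0.002], [0.067, 0.998, -0.0], [0.002, -0.0, -1.0]]
contact_force: [0.9, -0.4, -1.5]
grip_width: 0.507
gripper_force: 41.1
```

```bash
python3 - <<'E'
from h import *
s=st();print(go((491,9.9,34.8),86.3))
E
```

```text
t 33.3 p [486.5 -54.5 133.7] yaw 86.1 tilt [-0.002 -0.   ] F [ 0.9 -0.4 -1.5] w 0.507 gf 41.1
([-0.01, 1.29, 1.98], [-0.0, -0.01, -0.02])
```

Request:
move_arm(targets=[[[0,0.6,0],[0,0,0],1],[[0,1.1,0],[0,0,0],1],[[0,1.25,0.2],[0,0,0],1],[[0,1.25,0.7],[0,0,0],1],[[0,1.25,1.2],[0,0,0],1],[[0,1.25,1.55],[0,0,0],1],[[0,1.25,1.75],[0,0,0],1],[[0,1.25,1.75],[0,0,0],1],[[0,1.25,1.75],[0,0,0],1]])

```text
clock: 34.2
position: [492.1, 5.4, 46.9]
eef_rot: [[-0.998, 0.068, 0.0], [0.068, 0.998, -0.001], [-0.0, -0.001, -1.0]]
contact_force: [0.6, 0.6, -0.8]
grip_width: 0.506
gripper_force: 41.1
```

```bash
python3 - <<'E'
from h import *
s=st();print(go((491,9.9,34.8),86.3))
E
```

```text
t 34.2 p [492.1   5.4  46.9] yaw 86.1 tilt [ 0.    -0.001] F [ 0.6  0.6 -0.8] w 0.506 gf 41.1
([0.03, 0.09, 0.24], [-0.0, 0.0, -0.02])
```

Request:
move_arm(targets=[[[0.02,0.09,0.05],[0,0,0],1],[[0.02,0.09,0.1],[0,0,0],1],[[0.02,0.09,0.16],[0,0,0],1],[[0.02,0.09,0.2],[0,0,0],1],[[0.02,0.09,0.23],[0,0,0],1],[[0.02,0.09,0.24],[0,0,0],1],[[0.02,0.09,0.24],[0,0,0],1]])

```text
clock: 34.9
position: [491.1, 10.8, 35.2]
eef_rot: [[-0.998, 0.067, -0.0], [0.067, 0.998, 0.0], [0.0, 0.0, -1.0]]
contact_force: [-2.7, 0.6, 3.1]
grip_width: 0.506
gripper_force: 41.6
```

Request:
move_arm(targets=[[[0,0,0],[0,0,0],0],[[0,0,0],[0,0,0],-0.4],[[0,0,0],[0,0,0],-0.8],[[0,0,0],[0,0,0],-0.8],[[0,0,-0.3],[0,0,0],-1],[[0,0,-1.0],[0,0,0],-1],[[0,0,-1.9],[0,0,0],-1],[[0,0,-2.6],[0,0,0],-1],[[0,0,-2.7],[0,0,0],-1],[[0,0,-2.7],[0,0,0],-1]])

```text
clock: 35.9
position: [492.1, 10.9, 170.9]
eef_rot: [[-0.998, 0.067, 0.003], [0.067, 0.998, 0.001], [-0.003, 0.001, -1.0]]
contact_force: [-0.4, 0.8, -0.3]
grip_width: 1.003
gripper_force: 0.0
```

```bash
python3 - <<'E'
from h import *
s=st();print(go((569.5,-330,165),86.3))
E
```

```text
t 35.9 p [492.1  10.9 170.9] yaw 86.2 tilt [0.003 0.001] F [-0.4  0.8 -0.3] w 1.003 gf 0.0
([-2.0, -6.7, 0.12], [0.01, 0.02, -0.01])
```

Request:
move_arm(targets=[[[-0.1,-0.5,0],[0,0,0],-1],[[-0.4,-1.4,0],[0,0,0],-1],[[-0.7,-2.3,0],[0,0,0],-1],[[-1.0,-3.2,0],[0,0,0],-1],[[-1.3,-4.1,0],[0,0,0],-1],[[-1.6,-5.0,0],[0,0,0],-1],[[-1.8,-5.9,0],[0,0,0],-1],[[-1.95,-6.5,0],[0,0,0],-1],[[-2.0,-6.7,0.1],[0,0,0],-1],[[-2.0,-6.7,0.1],[0,0,0],-1]])

```text
clock: 36.9
position: [566.6, -331.0, 161.4]
eef_rot: [[-0.998, 0.07, -0.005], [0.07, 0.998, 0.002], [0.005, 0.002, -1.0]]
contact_force: [-0.7, 0.5, -1.0]
grip_width: 1.003
gripper_force: 0.0
```

Request:
move_arm(targets=[[[0,0,0],[0,0,0],-1],[[0,0,0],[0,0,0],-1]])

```text
clock: 37.1
position: [569.4, -326.9, 164.2]
eef_rot: [[-0.998, 0.063, -0.0], [0.063, 0.998, 0.003], [0.001, 0.003, -1.0]]
contact_force: [0.8, 0.3, -0.2]
grip_width: 0.997
gripper_force: 0.0
```

```bash
python3 - <<'E'
from h import *
s=st();print(go((569.5,-330,53.5),86.3))
E
```

```text
t 37.1 p [ 569.4 -326.9  164.2] yaw 86.4 tilt [-0.     0.003] F [ 0.8  0.3 -0.2] w 0.997 gf 0.0
([-0.01, -0.07, 2.21], [0.02, -0.0, 0.01])
```

Request:
move_arm(targets=[[[0,-0.05,0.3],[0,0,0],-1],[[0,-0.05,0.9],[0,0,0],-1],[[0,-0.05,1.5],[0,0,0],-1],[[0,-0.05,2.0],[0,0,0],-1],[[0,-0.05,2.2],[0,0,0],-1],[[0,-0.05,2.22],[0,0,0],-1],[[0,-0.05,2.22],[0,0,0],-1],[[0,-0.05,2.22],[0,0,0],-0.7]])

```text
clock: 37.9
position: [569.6, -333.3, 55.7]
eef_rot: [[-0.998, 0.066, 0.003], [0.066, 0.998, -0.002], [-0.003, -0.002, -1.0]]
contact_force: [0.2, 0.1, 0.6]
grip_width: 0.859
gripper_force: 0.0
```

```bash
python3 - <<'E'
from h import *
s=st();print(go((569.5,-330,53.5),86.3))
E
```

```text
t 37.9 p [ 569.6 -333.3   55.7] yaw 86.2 tilt [ 0.003 -0.002] F [0.2 0.1 0.6] w 0.859 gf 0.0
([0.01, 0.07, 0.04], [-0.01, 0.02, -0.01])
```

Request:
move_arm(targets=[[[0,0.06,0.03],[0,0,0],-0.7],[[0,0.06,0.03],[0,0,0],-0.5],[[0,0.06,0.03],[0,0,0],-0.4],[[0,0.06,0.03],[0,0,0],-0.3],[[0,0.06,0.03],[0,0,0],1],[[0,0.06,0.03],[0,0,0],1],[[0,0.06,0.03],[0,0,0],1]])

```text
clock: 38.6
position: [569.0, -330.0, 53.0]
eef_rot: [[-0.998, 0.067, 0.001], [0.067, 0.998, -0.001], [-0.001, -0.001, -1.0]]
contact_force: [0.1, 0.1, 4.7]
grip_width: 0.665
gripper_force: 43.5
```

Request:
move_arm(targets=[[[0,0,-0.1],[0,0,0],1],[[0,0,-0.5],[0,0,0],1],[[0,0,-1.2],[0,0,0],1],[[0,0,-1.9],[0,0,0],1],[[0,0,-2.2],[0,0,0],1],[[0,0,-2.2],[0,0,0],1],[[0,0,-2.2],[0,0,0],1]])

```text
clock: 39.3
position: [567.8, -328.7, 160.3]
eef_rot: [[-0.998, 0.067, -0.003], [0.067, 0.998, 0.002], [0.003, 0.002, -1.0]]
contact_force: [-0.2, -0.3, -3.0]
grip_width: 0.667
gripper_force: 43.5
```

```bash
python3 - <<'E'
from h import *
s=st();print(go((497.7,99.2,162),86.3))
E
```

```text
t 39.3 p [ 567.8 -328.7  160.3] yaw 86.2 tilt [-0.003  0.002] F [-0.2 -0.3 -3. ] w 0.667 gf 43.5
([1.97, 8.45, -0.01], [0.01, -0.02, -0.02])
```

Request:
move_arm(targets=[[[0.1,0.4,0],[0,0,0],1],[[0.3,1.2,0],[0,0,0],1],[[0.5,2.1,0],[0,0,0],1],[[0.7,3.1,0],[0,0,0],1],[[1.0,4.1,0],[0,0,0],1],[[1.2,5.1,0],[0,0,0],1],[[1.4,6.1,0],[0,0,0],1],[[1.65,7.1,0],[0,0,0],1],[[1.85,7.9,0],[0,0,0],1],[[1.97,8.35,0],[0,0,0],1]])

```text
clock: 40.3
position: [494.6, 100.0, 159.5]
eef_rot: [[-0.998, 0.059, -0.007], [0.059, 0.998, 0.002], [0.007, 0.002, -1.0]]
contact_force: [-0.3, 1.3, -3.0]
grip_width: 0.667
gripper_force: 43.9
```

Request:
move_arm(targets=[[[0,0,0],[0,0,0],1],[[0,0,0.2],[0,0,0],1],[[0,0,0.6],[0,0,0],1],[[0,0,1.0],[0,0,0],1],[[0,0,1.4],[0,0,0],1],[[0,0,1.7],[0,0,0],1],[[0,0,1.85],[0,0,0],1],[[0,0,1.85],[0,0,0],1],[[0,0,1.85],[0,0,0],1]])

```text
clock: 41.2
position: [498.5, 92.6, 69.7]
eef_rot: [[-0.998, 0.068, 0.0], [0.068, 0.998, -0.001], [-0.0, -0.001, -1.0]]
contact_force: [-0.5, -0.6, -3.0]
grip_width: 0.674
gripper_force: 43.8
```

```bash
python3 - <<'E'
from h import *
s=st();print(go((497.2,99.2,52.9),86.3))
E
```

```text
t 41.2 p [498.5  92.6  69.7] yaw 86.1 tilt [ 0.    -0.001] F [-0.5 -0.6 -3. ] w 0.674 gf 43.8
([0.03, 0.13, 0.34], [-0.0, 0.0, -0.03])
```

Request:
move_arm(targets=[[[0.02,0.12,0.08],[0,0,0],1],[[0.02,0.12,0.16],[0,0,0],1],[[0.02,0.12,0.23],[0,0,0],1],[[0.02,0.12,0.28],[0,0,0],1],[[0.02,0.12,0.31],[0,0,0],1],[[0.02,0.12,0.33],[0,0,0],1],[[0.02,0.12,0.34],[0,0,0],1],[[0.02,0.12,0.34],[0,0,0],1]])

```text
clock: 42.0
position: [497.6, 99.5, 53.0]
eef_rot: [[-0.998, 0.067, 0.0], [0.067, 0.998, -0.0], [-0.0, -0.0, -1.0]]
contact_force: [-1.0, -0.2, -1.2]
grip_width: 0.67
gripper_force: 43.9
```

Request:
move_arm(targets=[[[0,0,0.01],[0,0,0],1],[[0,0,0.02],[0,0,0],1],[[0,0,0.02],[0,0,0],0],[[0,0,0.02],[0,0,0],-0.7],[[0,0,0.02],[0,0,0],-0.8],[[0,0,0.02],[0,0,0],-0.8],[[0,0,-0.3],[0,0,0],-0.8],[[0,0,-1.0],[0,0,0],-0.8],[[0,0,-1.8],[0,0,0],-1],[[0,0,-2.3],[0,0,0],-1]])

```text
clock: 43.0
position: [499.0, 99.7, 170.6]
eef_rot: [[-0.998, 0.067, 0.004], [0.067, 0.998, 0.001], [-0.004, 0.001, -1.0]]
contact_force: [0.5, 0.4, -0.1]
grip_width: 0.998
gripper_force: 0.0
```

```bash
python3 - <<'E'
from h import *
s=st();print(go((394.6,-344.6,165),-1.4))
E
```

```text
t 43.0 p [499.   99.7 170.6] yaw 86.2 tilt [0.004 0.001] F [ 0.5  0.4 -0.1] w 0.998 gf 0.0
([1.49, -9.01, 0.09], [0.03, 0.02, 10.95])
```

Request:
move_arm(targets=[[[0.1,-0.4,0],[0,0,0.6],-1],[[0.2,-1.2,0],[0,0,1.6],-1],[[0.35,-2.1,0],[0,0,2.6],-1],[[0.5,-3.0,0],[0,0,3.6],-1],[[0.65,-3.9,0],[0,0,4.6],-1],[[0.8,-4.8,0],[0,0,5.6],-1],[[0.95,-5.7,0],[0,0,6.6],-1],[[1.1,-6.6,0],[0,0,7.6],-1],[[1.25,-7.5,0],[0,0,8.6],-1],[[1.4,-8.4,0],[0,0,9.6],-1]])

```text
clock: 44.0
position: [399.5, -316.4, 168.0]
eef_rot: [[-0.158, 0.987, 0.001], [0.987, 0.158, -0.0], [-0.0, 0.001, -1.0]]
contact_force: [-0.3, -0.1, 0.0]
grip_width: 1.0
gripper_force: 0.0
```

```bash
python3 - <<'E'
from h import *
s=st();print(go((394.6,-344.6,165),-1.4))
E
```

```text
t 44.0 p [ 399.5 -316.4  168. ] yaw 9.1 tilt [ 0.001 -0.   ] F [-0.3 -0.1  0. ] w 1.0 gf 0.0
([-0.54, -0.19, 0.06], [0.01, 0.0, 1.31])
```

Request:
move_arm(targets=[[[-0.35,-0.1,0],[0,0,0.7],-1],[[-0.5,-0.17,0],[0,0,1.2],-1],[[-0.5,-0.17,0],[0,0,1.3],-1],[[-0.5,-0.17,0],[0,0,1.3],-1],[[-0.5,-0.17,0.2],[0,0,1.3],-1],[[-0.5,-0.17,0.2],[0,0,1.3],-1],[[-0.5,-0.17,0.2],[0,0,1.3],-1]])

```text
clock: 44.7
position: [395.6, -339.7, 157.2]
eef_rot: [[0.016, 1.0, -0.001], [1.0, -0.016, 0.001], [0.001, -0.001, -1.0]]
contact_force: [-0.1, -0.0, 0.7]
grip_width: 0.998
gripper_force: 0.0
```

```bash
python3 - <<'E'
from h import *
s=st();print(go((394.6,-344.6,56.6),-1.4))
E
```

```text
t 44.7 p [ 395.6 -339.7  157.2] yaw -0.9 tilt [-0.001  0.001] F [-0.1 -0.   0.7] w 0.998 gf 0.0
([-0.1, -0.02, 2.01], [-0.01, -0.01, 0.06])
```

Request:
move_arm(targets=[[[-0.09,-0.02,0.4],[0,0,0.06],-1],[[-0.09,-0.02,0.9],[0,0,0.06],-1],[[-0.09,-0.02,1.4],[0,0,0.06],-1],[[-0.09,-0.02,1.8],[0,0,0.06],-1],[[-0.09,-0.02,1.95],[0,0,0.06],-1],[[-0.09,-0.02,2.0],[0,0,0.06],-1],[[-0.09,-0.02,2.0],[0,0,0.06],-0.6],[[-0.09,-0.02,2.0],[0,0,0.06],-0.3]])

```text
clock: 45.5
position: [395.1, -346.1, 58.9]
eef_rot: [[0.026, 1.0, 0.002], [1.0, -0.026, -0.001], [-0.001, 0.002, -1.0]]
contact_force: [0.4, -0.3, -0.8]
grip_width: 0.697
gripper_force: 0.0
```

```bash
python3 - <<'E'
from h import *
s=st();print(go((394.6,-344.6,56.6),-1.4))
E
```

```text
t 45.5 p [ 395.1 -346.1   58.9] yaw -1.5 tilt [ 0.002 -0.001] F [ 0.4 -0.3 -0.8] w 0.697 gf 0.0
([0.03, -0.01, 0.05], [0.01, 0.01, -0.01])
```

Request:
move_arm(targets=[[[0.03,0,0.04],[0,0,0],-0.2],[[0.03,0,0.04],[0,0,0],0.1],[[0.03,0,0.04],[0,0,0],0.3],[[0.03,0,0.04],[0,0,0],1],[[0.03,0,0.04],[0,0,0],1],[[0.03,0,0.04],[0,0,0],1],[[0.03,0,0.04],[0,0,0],1]])

```text
clock: 46.2
position: [394.5, -343.8, 56.2]
eef_rot: [[0.026, 1.0, 0.0], [1.0, -0.026, 0.0], [0.0, 0.0, -1.0]]
contact_force: [-1.0, 2.0, 4.9]
grip_width: 0.392
gripper_force: 42.0
```

Request:
move_arm(targets=[[[0,0,-0.1],[0,0,0],1],[[0,0,-0.5],[0,0,0],1],[[0,0,-1.2],[0,0,0],1],[[0,0,-1.8],[0,0,0],1],[[0,0,-2.0],[0,0,0],1],[[0,0,-2.0],[0,0,0],1],[[0,0,-2.0],[0,0,0],1]])

```text
clock: 46.9
position: [393.8, -342.8, 154.3]
eef_rot: [[0.026, 1.0, -0.002], [1.0, -0.026, 0.002], [0.002, -0.002, -1.0]]
contact_force: [0.8, 0.0, -3.2]
grip_width: 0.393
gripper_force: 41.1
```

```bash
python3 - <<'E'
from h import *
s=st();print(go((486,-74.1,156),-1.4))
E
```

```text
t 46.9 p [ 393.8 -342.8  154.3] yaw -1.5 tilt [-0.002  0.002] F [ 0.8  0.  -3.2] w 0.393 gf 41.1
([5.42, 1.7, -0.03], [-0.01, -0.01, -0.01])
```

Request:
move_arm(targets=[[[0.3,0.1,0],[0,0,0],1],[[1.0,0.3,0],[0,0,0],1],[[1.8,0.6,0],[0,0,0],1],[[2.6,0.85,0],[0,0,0],1],[[3.4,1.1,0],[0,0,0],1],[[4.2,1.35,0],[0,0,0],1],[[4.9,1.6,0],[0,0,0],1],[[5.3,1.7,0],[0,0,0],1],[[5.4,1.7,0],[0,0,0],1],[[5.4,1.7,0],[0,0,0],1]])

```text
clock: 47.9
position: [485.2, -75.4, 154.2]
eef_rot: [[0.024, 1.0, -0.004], [1.0, -0.024, -0.0], [-0.001, -0.004, -1.0]]
contact_force: [0.6, -0.2, -1.9]
grip_width: 0.398
gripper_force: 41.0
```

Request:
move_arm(targets=[[[0,0,0.2],[0,0,0],1],[[0,0,0.6],[0,0,0],1],[[0,0,1.0],[0,0,0],1],[[0,0,1.4],[0,0,0],1],[[0,0,1.6],[0,0,0],1],[[0,0,1.6],[0,0,0],1],[[0,0,1.6],[0,0,0],1],[[0,0,1.6],[0,0,0],1]])

```text
clock: 48.7
position: [487.3, -76.8, 76.7]
eef_rot: [[0.027, 1.0, 0.002], [1.0, -0.027, -0.0], [-0.0, 0.002, -1.0]]
contact_force: [1.1, -1.3, -2.9]
grip_width: 0.394
gripper_force: 41.0
```

```bash
python3 - <<'E'
from h import *
s=st();print(go((485.7,-73.3,56.3),-1.4))
E
```

```text
t 48.7 p [487.3 -76.8  76.7] yaw -1.5 tilt [ 0.002 -0.   ] F [ 1.1 -1.3 -2.9] w 0.394 gf 41.0
([0.07, -0.03, 0.41], [0.02, 0.0, -0.02])
```

Request:
move_arm(targets=[[[0.07,-0.03,0.12],[0,0,0],1],[[0.07,-0.03,0.22],[0,0,0],1],[[0.07,-0.03,0.3],[0,0,0],1],[[0.07,-0.03,0.35],[0,0,0],1],[[0.07,-0.03,0.38],[0,0,0],1],[[0.07,-0.03,0.4],[0,0,0],1],[[0.07,-0.03,0.41],[0,0,0],1],[[0.07,-0.03,0.41],[0,0,0],1]])

```text
clock: 49.5
position: [484.9, -72.7, 56.2]
eef_rot: [[0.026, 1.0, -0.0], [1.0, -0.026, 0.001], [0.001, -0.0, -1.0]]
contact_force: [-2.7, 1.0, 5.5]
grip_width: 0.392
gripper_force: 42.0
```

Request:
move_arm(targets=[[[0,0,0],[0,0,0],0],[[0,0,0],[0,0,0],-0.6],[[0,0,0],[0,0,0],-1],[[0,0,0],[0,0,0],-1],[[0,0,-0.3],[0,0,0],-1],[[0,0,-1.0],[0,0,0],-1],[[0,0,-1.8],[0,0,0],-1],[[-0.6,0,-2.6],[0,0,0],-1],[[-1.5,0,-2.8],[0,0,0],-1],[[-2.4,0,-2.8],[0,0,0],-1]])

```text
clock: 50.5
position: [484.0, -193.8, 198.1]
eef_rot: [[0.023, 1.0, 0.006], [1.0, -0.023, -0.001], [-0.001, 0.006, -1.0]]
contact_force: [0.4, -0.5, -0.2]
grip_width: 0.999
gripper_force: 0.0
```

Request:
move_arm(targets=[[[-0.9,0,0],[0,0,0],-1],[[-1.8,0,0],[0,0,0],-1],[[-2.7,0,0],[0,0,0],-1],[[-3.6,0,0],[0,0,0],-1],[[-4.2,0,0],[0,0,0],-1],[[-4.4,0,0],[0,0,0],-1],[[-4.4,0,0],[0,0,0],-1]])

```text
clock: 51.2
position: [475.1, -413.9, 194.9]
eef_rot: [[0.029, 1.0, -0.001], [1.0, -0.029, -0.0], [-0.0, -0.001, -1.0]]
contact_force: [1.3, 0.6, -1.1]
grip_width: 1.002
gripper_force: 0.0
```

```bash
python3 - <<'E'
from h import *
st();f=bot.grab_frame("top");ref=cv2.imread("ref_top.png")
a,b=[cv2.resize(i[205:300,215:350],None,fx=5.9,fy=5.9,interpolation=cv2.INTER_CUBIC) for i in(ref,f["frame"])]
cv2.imwrite("pics/cmp.png",cv2.resize(np.vstack([a,b]),None,fx=.53,fy=.53))
for n,im in(("ref",ref),("now",f["frame"])):
    hsv=cv2.cvtColor(im,cv2.COLOR_BGR2HSV)
    R=lambda s,v:cv2.inRange(hsv,(0,s,v),(12,255,255))|cv2.inRange(hsv,(165,s,v),(180,255,255))
    cen=lambda c:(lambda m:np.round([m["m10"]/m["m00"],m["m01"]/m["m00"]],2))(cv2.moments(c.astype(np.float32)))
    j=cen(blob(R(140,90),(225,240,258,285)));w=cen(blob(R(60,0),(266,250,297,285)))
    k=cen(blob(cv2.inRange(hsv,(22,90,60),(35,255,255)),(326,262,342,280)))
    print(n,"jar",cast(f,[j],83),"saw",cast(f,[w],42),"hook",cast(f,[k],8))
    d=cv2.GaussianBlur(im[:,:,0].astype(float)-im[:,:,2],(3,3),0);U=[];L=[]
    for u in range(308,326):
        c=d[:,u]
        U+=[(u,r+(c[r]+8)/(c[r]-c[r+1])) for r in range(266,255,-1) if c[r]>-8][:1]
        L+=[(u,r-(c[r]+8)/(c[r]-c[r-1])) for r in range(268,280) if c[r]>-8][:1]
    for e in(U,L):
        P=cast(f,e,72);q=np.polyfit(P[:,1],P[:,0],1);print("  yaw",90-np.degrees(np.arctan(q[0])),"x",np.polyval(q,-75))
E
```

```text
t 51.2 p [ 475.1 -413.9  194.9] yaw -1.7 tilt [-0.001 -0.   ] F [ 1.3  0.6 -1.1] w 1.002 gf 0.0
ref jar [[495.7244299  98.5955509]] saw [[489.25687162   9.8192205 ]] hook [[ 485.96820116 -113.90837439]]
  yaw 87.22675172585198 x 499.0104824451712
  yaw 90.1621591315432 x 466.35645473355163
now jar [[496.26556722 100.05550642]] saw [[490.0271504  11.5797477]] hook [[ 484.84741215 -114.0067815 ]]
  yaw 86.59700667472747 x 499.03534825428545
  yaw 89.29660603307825 x 466.2253957386635<stdin>:15: RuntimeWarning: divide by zero encountered in scalar divide
```

View pics/cmp.png

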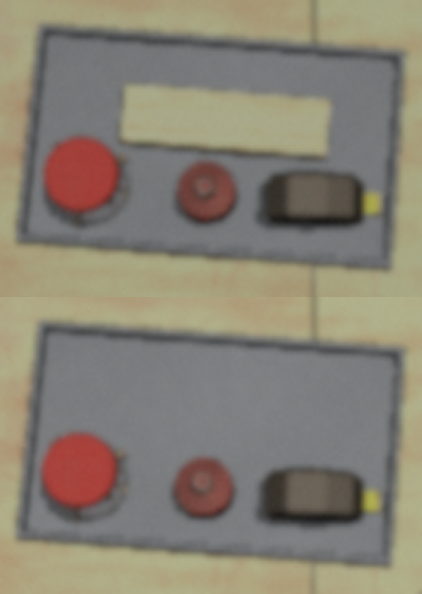

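Top is before and bottom is after. The jar (80,470), saw (203,488) and tape (315,493) stand upright where they were, within about 2 mm and 1°. I'm handing the job in.

```bash
python3 -c "
from cell import bot
print(bot.finish_job())"
```

```text
the job is handed in; nothing more can be done
None
```

The job is handed in at about 51 s: the strip lies on the marking-out board within about 1 mm of centre, and the jar, hole saw and tape measure are back upright within about 2 mm of their spots, the tape within 1° of how it was turned.

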